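Clear the dressing ledge and switch off the lamp

TASK

Clear up the dressing ledge: stand every loose make-up brush head up in the steel tumbler, and put the loose watch case back upright in the row in the wooden stand (anywhere in the row), easing its neighbours apart without toppling them. When all that is away, set the little lamp square against the chrome-edged upstand and press its front switch fully in while the upstand braces it, then let go and leave the lamp standing there. Leave the spray bottle, the bowl and the cream jar alone.

Things in the scene. Friction and masses are not known exactly. Their poses are not given: they have to be found in the camera images.
- brush1_mid (a point): middle of a flat make-up brush, half-way along and half-way through. May be absent. 170 long, 14 thick all along: dark wooden handle 14 wide over the first 110 from the foot end, metal ferrule 17 wide, 28 long, black head 22 wide, 32 long; 30 g. x axis along the brush to the head. Lies flat at first, left or right in the work area, head to the left seen from the robot (world +y, within 30 degrees)
- brush1_foot (a point): centre of the foot end of that brush, 85 from the middle, towards -x of the brush
- brush2_mid (a point): the same for another such brush; may be absent
- brush2_foot (a point): its foot end, likewise
- brush3_mid (a point): the same for another such brush; may be absent
- brush3_foot (a point): its foot end, likewise
- brush4_mid (a point): the same for another such brush; may be absent
- brush4_foot (a point): its foot end, likewise
- cup_in (a point): centre of the inner floor of the steel brush tumbler (fixed to the ledge, axis vertical): floor 6 above the ledge, rim 90 above the ledge, inner diameter 62, outer 68. It stands either left or right at the back of the work area
- stand: wooden stand fixed to the ledge; origin under its centre at ledge height. Floor board 80 (x) by 130 (y), its top 8 above the ledge; an upright cheek 10 thick and 50 wide (x) at each y end, 70 high over the ledge; 110 clear between the cheeks; open in front and behind (x). The row of watch cases runs along its y axis, each case's 64 width along its x axis
- case_center (a point): centre of the loose steel watch case standing on the ledge: 64 wide (own x) by 24 thick (own y) by 80 tall (z), edges rounded 3, 150 g
- row1_center (a point): centre of a watch case standing in the stand's row (the one nearest the -y cheek), same size, mass and axes as the loose one. The three stand apart with every gap in the row narrower than a case, but together leave room for one more
- row2_center (a point): centre of a watch case standing in the stand's row (the middle one), same size, mass and axes as the loose one. The three stand apart with every gap in the row narrower than a case, but together leave room for one more
- row3_center (a point): centre of a watch case standing in the stand's row (the one nearest the +y cheek), same size, mass and axes as the loose one. The three stand apart with every gap in the row narrower than a case, but together leave room for one more
- lamp_center (a point): centre, half-way up, of the loose rechargeable lamp: low white block 50 deep (x) by 62 wide (y) by 48 tall, about 200 g, standing on the ledge, light panel on top; its front (own -x) carries the push switch. It slides on the ledge (friction 1 to 3 N)
- lamp_button (a joint): travel of the lamp's push switch: 0 out, 0.006 m fully in; sprung, about 1 N to start and 6.3 N to push fully in, springs out again by itself
- lamp_button_face (a point): centre of the front face of the round switch (diameter 24, on the lamp's front 21 above its underside, standing 14 proud when out, pressed along the lamp's own +x)
- upstand: chrome-edged upstand fixed to the ledge, the stop behind the lamp; origin under its centre at ledge height; 16 thick (x), 150 long (y), 54 high. Its front face, towards the robot, lies 8 before the origin along its own -x
- bottle_center (a point): half-way up the glass spray bottle (bystander, loose, diameter 48, 124 tall)
- bowl_center (a point): half-way up the small blue ceramic bowl (bystander, loose, diameter 90, 40 tall)
- jar_center (a point): half-way up a closed cream jar (bystander, loose, diameter 44, 36 tall), left or right of the lamp

How it is judged:
By the outcome, as a careful person would: the job done as asked, in the order asked, and still so for the second after the job is handed in, with the robot touching nothing.
Of brush1, brush2, brush3, brush4 only 2 to 3 are there at a start; the rules pass over those that are not, and their reading is None.
At some moment in a run one of lamp, brush1, brush2, brush3, brush4 may be knocked a few centimetres aside while the robot is not near it.
It also fails if it takes over 210 s, if anything falls off the work surface, if the arm or the gripper's body presses on something with over 40 N, if the wrist force passes 120 N, or if a joint passes its speed limit or range.

ROBOT

A 7-joint arm with a two-finger parallel gripper is mounted at the origin on the work surface. World frame = base frame: x ahead of the robot, y to its left, z up, the work surface at z = 0. Lengths are in m, angles in rad, forces in N, time in s.
With the tool pointing down it reaches from about 0.425 to 0.925 m from the base axis. Payload 6.8 kg.
Tool frame: the origin (TCP) lies on the front face of the gripper's body, between the roots of the fingers; the fingertips stand 80 mm ahead of it and the grasp point (between the pads) lies 61 mm ahead of it (env.nose_length is the distance from the TCP to the fingertips, in m); z points along the fingers, y is the line along which they close (so a half turn about z gives the same grasp; the last joint's range is limited). The gripper opens to 88 mm and grips with 3 to 60 N. Pads are 20 mm wide; open, the fingers measure 115 mm over their backs; the gripper's body (75 mm by 178 mm) begins 61 mm behind the grasp point.
Start: joints at [-1.284, 0.477, 0.022, 1.555, -0.011, 1.109, -0.083], TCP at [0.26, 0.623, 0.303] pointing down, gripper open.
Joint ranges: [-2.96, 2.96], [-0.34, 2.1], [-1.41, 1.46], [0.24, 2.44], [-1.37, 4.51], [0.17, 1.92], [-2.96, 2.96]. Speed limits (rad/s): [2.39, 2.39, 3.14, 3.14, 3.14, 3.14, 3.14].

INTERFACE

Orientations are given as a rotation vector (axis times angle).
In Python, from station import env gives the robot as it stands.
- The arm moves only by the tool send_rows, never from a script. Its argument "series" is a list that holds one entry, the list of rows, each a list of 4 numbers: the shift along the world's x, y, z in cm, then the turn about the world's z in rad. A call has 1 to 8 rows; each row shifts and turns the commanded pose from where the row before left it; what a row does not reach is not made up. A row lasts 1/10 s, in which the tool goes at most 50 mm and 8.59 degrees, less where a joint would pass 70% of its speed; a pose out of reach is approached as far as the arm can. A call is refused whole if a number of a shift passes 5 or a number of a turn 0.15, either way. A call with a gripper value outside its range is refused whole. "grip" is the closure, from 0 (fully open) to 1 (shut), set as the call begins (left out, the last holds). The fingers move at their own pace and stop on an object; "squeeze" is the grip in N (left out, the last holds). Time passes only in rows, so rows that do not move let the fingers close. It gives the time, the measured TCP pose, the force, the opening and the grip force at its end, in the units of the state.
- env.observe(): the state, without advancing time (a new reading comes with each control period).
- env.capture(name): name is "scene" or "top" or "wrist"; returns the picture (420x560x3 uint8, red, green, blue); there is no depth.
- env.get_calibration(name): a dict with "K" (3x3 intrinsics, pixels), "k1" (the pictures are not rectified: a ray, as slopes to the right and down, at radius r is drawn at 1 + k1 r^2 times it, then the intrinsics apply), "R" (3x3) and "t" (3): a world point X has camera coordinates R X + t. Camera axes: x right, y down, z forward; pixel columns grow to the right and rows downward; lengths in m; the calibration is good to about 2 mm. A picture is of the moment at which its call begins: read the wrist's pose just before it. get_calibration takes no time and is no camera call; for the wrist camera it gives the pose at the moment of the call.
- env.hand_in(): hands the job in; it is judged then, once.
The state is a dict: "time_s": time; "q": joint angles; "joint_velocities": joint speeds; "joint_torque": joint torques, N m; "tool_pos": TCP position; "ee_rot": TCP orientation; "ft_force": force on the tool from outside, world axes, zero at the start; "moment": the same for the moment, N m; "finger_gap": opening from 0.0 (shut) to 1.0 (fully open); "grasp_force": force on a finger pad.
Only numpy, scipy, OpenCV 4.12 (cv2) and the standard library are available. Lean on these libraries where they do the work, as an engineer would, in place of code of your own. Each camera call takes 0.05 s, during which the arm holds its last target. There are 200 camera calls.

## Working session

There is one attempt and no reset: what is moved stays moved. The work goes in short steps, Python scripts to look and compute and a tool call to move; the robot and the scene stay as the last step left them, time stands still between calls to the robot, and variables do not carry over. Pictures are saved under pics/ and viewed, at most 14 in all, crops included, and the job is handed in when it is done.

Besides the shell and the picture viewer there is one more tool, called after "Request:" by a JSON object that holds its "op" and its "data", one argument or row to a line. send_rows: Moves the arm, as the interface text tells. Its arguments: {"type":"object","properties":{"series":{"type":"array","items":{"type":"array","items":{"type":"array","items":{"type":"number"}}}},"grip":{"type":"number"},"squeeze":{"type":"number"}},"required":["series"]}

```bash
ls; mkdir -p pics
cat > h.py <<'E'
import numpy as np, cv2
from station import env
def snap(n,f):
    c=env.get_calibration(n); im=env.capture(n)
    cv2.imwrite(f'pics/{f}.png',im[:,:,::-1]); np.savez(f'pics/{f}.npz',im=im,**{k:np.array(c[k]) for k in('K','k1','R','t')})
    return im
def load(f): return np.load(f'pics/{f}.npz')
def ray(c,u,v):
    K=c['K'];k=float(c['k1']); d=np.array([(u-K[0,2])/K[0,0],(v-K[1,2])/K[1,1]]); s=d.copy()
    for _ in range(20): s=d/(1+k*(s@s))
    R=c['R']; return -R.T@c['t'], R.T@np.array([s[0],s[1],1])
def onz(c,u,v,z):
    o,d=ray(c,u,v); return o+d*(z-o[2])/d[2]
def proj(c,X):
    p=c['R']@np.array(X)+c['t']; s=p[:2]/p[2]; s=s*(1+float(c['k1'])*(s@s)); K=c['K']
    return s[0]*K[0,0]+K[0,2], s[1]*K[1,1]+K[1,2]
E
python3 - <<'E'
from h import *
np.set_printoptions(precision=4,suppress=True)
snap('scene','s0');snap('top','t0');snap('wrist','w0')
for n in('s0','t0','w0'):
    c=load(n);print(n,c['K'][0],c['k1'],-c['R'].T@c['t'],c['R'][2])
s=env.observe();print(s['tool_pos'],s['ee_rot'],s['time_s'],s['finger_gap'],s['ft_force'])
E
```

```text
pics
s0 [392.9587   0.     283.4693] -0.010421339487890062 [1.1718 0.1595 0.7728] [-0.6208 -0.2163 -0.7535]
t0 [416.2059   0.     278.552 ] -0.08331263346916132 [ 0.4649 -0.0241  1.0151] [ 0.1291 -0.0326 -0.9911]
w0 [312.3299   0.     281.2113] 0.021926034764163802 [0.19   0.6512 0.3831] [ 0.2561 -0.1089 -0.9605]
[0.2595 0.6228 0.3019] [-0.616  -3.0804  0.0021] 0.15 1.0038228758626249 [ 0.0591  0.3133 -0.0409]
```

View pics/t0.png

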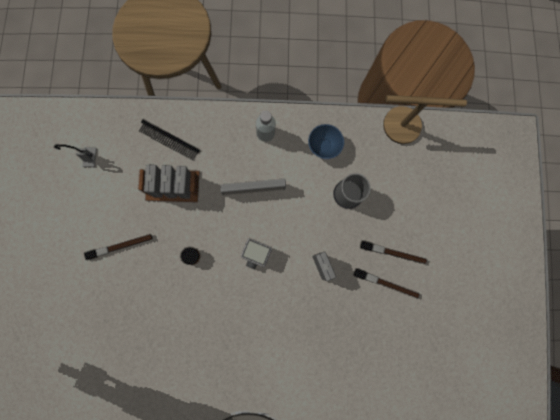

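View pics/s0.png

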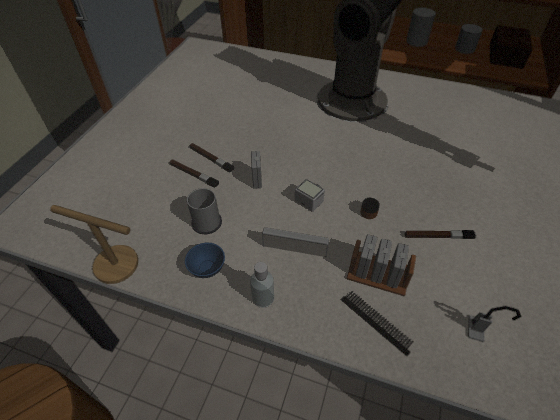

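Run:
```python
from h import *
np.set_printoptions(precision=3,suppress=True)
c=load('t0')
for n,u,v,z in [('brushA head',86,255,.007),('A foot',152,237,.007),('B head',362,245,.007),('B foot',426,261,.007),('C head',355,273,.007),('C foot',418,295,.007),
 ('cup rim',354,186,.09),('case top a',316,256,.08),('case top b',328,252,.08),('case bot',331,278,0),('lamp top',257,252,.048),('lamp btn',252,266,.021),
 ('upst L',222,190,.054),('upst R',286,184,.054),('row3',149,179,.088),('row2',165,179,.088),('row1',181,180,.088),('standL',143,190,.07),('standR',198,186,.07),('jar',190,256,.036),('bottle',265,122,.1),('bowl',326,141,.04),('thing',90,157,0),('robotmount',404,125,0)]:
    print(n,onz(c,u,v,z)[:2])
```

```text
brushA head [0.477 0.406]
A foot [0.526 0.247]
B head [ 0.521 -0.263]
B foot [ 0.485 -0.424]
C head [ 0.452 -0.247]
C foot [ 0.402 -0.403]
cup rim [ 0.65  -0.225]
case top a [ 0.489 -0.142]
case top b [ 0.499 -0.169]
case bot [ 0.439 -0.189]
lamp top [ 0.496 -0.008]
lamp btn [0.463 0.003]
upst L [0.638 0.078]
upst R [ 0.657 -0.072]
row3 [0.652 0.241]
row2 [0.653 0.204]
row1 [0.652 0.168]
standL [0.629 0.258]
standR [0.642 0.132]
jar [0.482 0.148]
bottle [ 0.79  -0.018]
bowl [ 0.769 -0.167]
thing [0.722 0.42 ]
robotmount [ 0.834 -0.376]
```

Request:
{"op": "send_rows", "data": {
  "series": [
    [[3.2,-3.6,0.6,-0.1],[3.2,-3.6,0.6,-0.1],[3.2,-3.6,0.6,-0.1],[3.2,-3.6,0.6,-0.1],[3.2,-3.6,0.6,-0.1],[3.2,-3.6,0.6,-0.1],[3.2,-3.6,0.6,-0.1],[3.2,-3.6,0.6,-0.1]]
  ]
}}

```text
time_s: 0.95
tool_pos: [0.5165, 0.3334, 0.3508]
ee_rot: [-1.772, -2.594, 0.0]
ft_force: [0.3, 0.1, -0.3]
finger_gap: 1.0
grasp_force: 0.0
```

Request:
{"op": "send_rows", "data": {
  "series": [
    [[2.4,-3.8,0,-0.1],[1.5,-3.8,0,-0.1],[1,-3.8,0,-0.1],[0,-2,0,-0.1],[0,0,0,0],[0,0,0,0]]
  ]
}}

```text
time_s: 1.55
tool_pos: [0.5644, 0.2018, 0.3506]
ee_rot: [-2.245, -2.197, -0.0]
ft_force: [-0.9, 0.2, -0.5]
finger_gap: 1.002
grasp_force: 0.0
```

Run:
```python
from h import *
np.set_printoptions(precision=4,suppress=True)
s=env.observe();print(s['tool_pos'],s['ee_rot'],s['time_s'],s['q'])
snap('wrist','w1')
```

```text
[0.5644 0.2018 0.3506] [-2.2451 -2.1965 -0.0002] 1.55 [-0.7802  0.3255  0.4284  1.7103 -0.1476  1.1377 -0.3314]
```

View pics/w1.png

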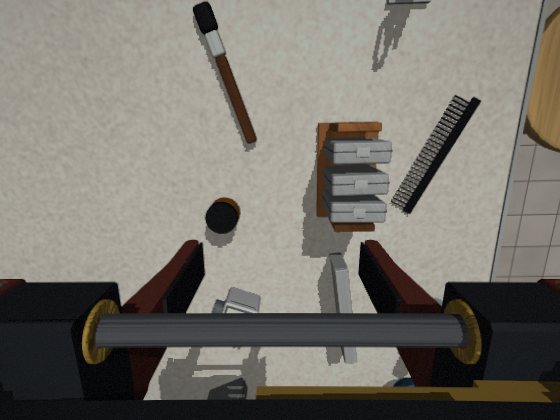

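Run:
```python
from h import *
c=load('w1');im=c['im'][115:240,310:400,::-1]
cv2.imwrite('pics/w1c.png',cv2.convertScaleAbs(cv2.resize(im,None,fx=4.8,fy=4.8,interpolation=cv2.INTER_CUBIC),alpha=1.5))
print(-c['R'].T@c['t'])
```

```text
[0.56687228 0.27690179 0.43192122]
```

View pics/w1c.png

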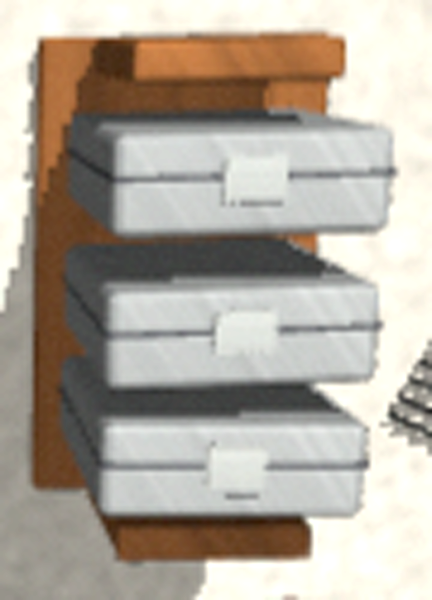

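Run:
```python
from h import *
np.set_printoptions(precision=4,suppress=True)
c=load('w1')
P=lambda x,y,z:onz(c,310+x/4.8,115+y/4.8,z)[:2]
for n,q,z in [('row3',[(113,128),(392,122),(390,230),(116,236)],.088),('row2',[(103,281),(381,277),(380,380),(105,386)],.088),('row1',[(98,416),(369,411),(362,516),(102,518)],.088),
 ('ch+',[(138,40),(345,37),(345,77),(138,80)],.07),('ch-',[(118,520),(310,518),(310,556),(120,560)],.07)]:
    Q=np.array([P(*a,z) for a in q]); print(n,Q.mean(0),'w',Q[1]-Q[0],Q[2]-Q[3],'t',Q[0]-Q[3],Q[1]-Q[2])
for a in [(42,38),(35,487)]: print('board',P(*a,.008))
for n,u,v,z in [('jar',223,214,.036),('A head',204,5,.007),('A foot',252,141,.007)]: print(n,onz(c,u,v,z)[:2])
```

```text
row3 [0.6545 0.2387] w [ 0.0623 -0.0002] [ 0.0624 -0.0001] t [-0.0013  0.0243] [-0.0014  0.0242]
row2 [0.6538 0.2037] w [ 0.0639 -0.0006] [ 0.0645 -0.    ] t [-0.001  0.025] [-0.0016  0.0244]
row1 [0.6531 0.171 ] w [ 0.0639 -0.0002] [ 0.0626 -0.0009] t [-0.0015  0.0256] [-0.0002  0.0262]
ch+ [0.655  0.2647] w [ 0.0479 -0.0006] [ 0.0483 -0.0005] t [-0.0003  0.009 ] [-0.0006  0.009 ]
ch- [0.6539 0.1461] w [ 0.0487 -0.0005] [0.0485 0.    ] t [-0.0008  0.0109] [-0.0006  0.0103]
board [0.6157 0.2694]
board [0.615  0.1411]
jar [0.4868 0.1564]
A head [0.4785 0.4062]
A foot [0.5272 0.2482]
```

Request:
{"op": "send_rows", "data": {
  "series": [
    [[3,0.1,-3.5,0.014],[3,0.1,-3.5,0],[3,0,-3.5,0],[0,0,-4.5,0],[0,0,-4.5,0],[0,0,-3,0],[0,0,0,0],[0,0,0,0]]
  ],
  "grip": 0.05
}}

```text
time_s: 2.4
tool_pos: [0.6545, 0.2047, 0.1258]
ee_rot: [-2.229, -2.213, 0.0]
ft_force: [1.4, -0.2, 0.2]
finger_gap: 0.953
grasp_force: 0.0
```

Request:
{"op": "send_rows", "data": {
  "series": [
    [[0,-0.1,0,0],[0,0,0,0],[0,0,0,0],[0,0,0,0],[0,0,0,0]]
  ],
  "grip": 1,
  "squeeze": 12
}}

```text
time_s: 2.9
tool_pos: [0.6551, 0.2025, 0.1275]
ee_rot: [2.232, 2.21, 0.003]
ft_force: [-2.9, 0.6, 6.8]
finger_gap: 0.731
grasp_force: 12.0
```

Request:
{"op": "send_rows", "data": {
  "series": [
    [[0,0.4,0,0],[0,0.4,0,0],[0,0.4,0,0],[0,0.3,0,0],[0,0.3,0,0],[0,0.1,0,0],[0,0,0,0]]
  ]
}}

```text
time_s: 3.6
tool_pos: [0.6553, 0.2204, 0.1265]
ee_rot: [2.232, 2.209, 0.001]
ft_force: [-0.5, -3.9, 6.5]
finger_gap: 0.728
grasp_force: 13.1
```

Request:
{"op": "send_rows", "data": {
  "series": [
    [[0,0,0,0],[0,0,0,0],[0,0,0,0],[0,0,0,0],[-0.1,-2.5,0,0],[0,-2.5,0,0],[0,0,0,0]]
  ],
  "grip": 0.05
}}

```text
time_s: 4.3
tool_pos: [0.6539, 0.1662, 0.1258]
ee_rot: [2.237, 2.203, -0.003]
ft_force: [0.3, -0.4, 0.1]
finger_gap: 0.95
grasp_force: 0.0
```

Request:
{"op": "send_rows", "data": {
  "series": [
    [[0,0,0,0],[0,0,0,0],[0,0,0,0],[0,0,0,0],[0,0,0,0]]
  ],
  "grip": 1
}}

```text
time_s: 4.8
tool_pos: [0.6535, 0.172, 0.1255]
ee_rot: [-2.231, -2.211, -0.0]
ft_force: [1.1, 1.3, -0.3]
finger_gap: 0.727
grasp_force: 12.0
```

Request:
{"op": "send_rows", "data": {
  "series": [
    [[0,-0.3,0,0],[0,-0.3,0,0],[0,-0.2,0,0],[0,0,0,0],[0,0,0,0]]
  ]
}}

```text
time_s: 5.3
tool_pos: [0.6534, 0.1649, 0.1256]
ee_rot: [-2.23, -2.211, -0.002]
ft_force: [0.2, 5.5, -0.8]
finger_gap: 0.728
grasp_force: 12.0
```

Request:
{"op": "send_rows", "data": {
  "series": [
    [[0,0,0,0],[0,0,0,0],[0,0,0,0],[0,0,0,0],[0,0,3,0],[-1,0,4.5,0],[-1,0,4.5,0],[-2,0,4.5,0]]
  ],
  "grip": 0.05
}}

```text
time_s: 6.1
tool_pos: [0.6138, 0.1625, 0.2923]
ee_rot: [2.233, 2.208, 0.0]
ft_force: [0.6, 1.0, 0.3]
finger_gap: 0.949
grasp_force: 0.0
```

Request:
{"op": "send_rows", "data": {
  "series": [
    [[-2,-4,2,0],[-2,-4,2,0],[-1,-4.5,1,0],[-1,-4.5,0,0],[-1,-4.5,0,0],[0,-4.5,0,0],[0,-4,0,0],[0,0,0,0]]
  ]
}}

```text
time_s: 6.9
tool_pos: [0.5421, -0.1439, 0.3414]
ee_rot: [2.242, 2.197, -0.002]
ft_force: [-0.2, -0.2, -0.8]
finger_gap: 0.95
grasp_force: 0.0
```

Run:
```python
from h import *
np.set_printoptions(precision=4,suppress=True)
s=env.observe();print(s['tool_pos'],s['ee_rot'],s['time_s'],s['q'])
snap('wrist','w2');c=load('w2');print(-c['R'].T@c['t'])
```

```text
[ 0.5421 -0.1439  0.3414] [ 2.2416  2.1972 -0.0022] 6.9 [-0.3165  0.2754  0.5707  1.8179 -0.1631  1.0942  0.292 ]
[ 0.5444 -0.0685  0.4225]
```

View pics/w2.png

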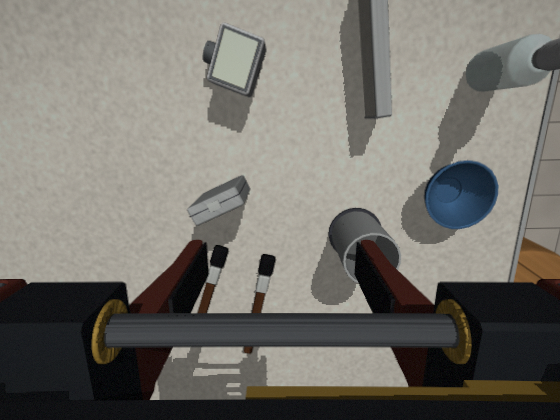

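Run:
```python
from h import *
c=load('w2');im=c['im'][165:235,175:265,::-1]
a=cv2.convertScaleAbs(cv2.resize(im,None,fx=6,fy=6,interpolation=cv2.INTER_CUBIC),alpha=1.4)
b=c['im'][15:105,190:280,::-1]
b=cv2.convertScaleAbs(cv2.resize(b,None,fx=6,fy=6,interpolation=cv2.INTER_CUBIC),alpha=1.4)
a=cv2.copyMakeBorder(a,0,120,0,0,cv2.BORDER_CONSTANT)
cv2.imwrite('pics/w2c.png',cv2.resize(np.hstack([a,b]),None,fx=.74,fy=.74))
```

```text
(no output)
```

View pics/w2c.png

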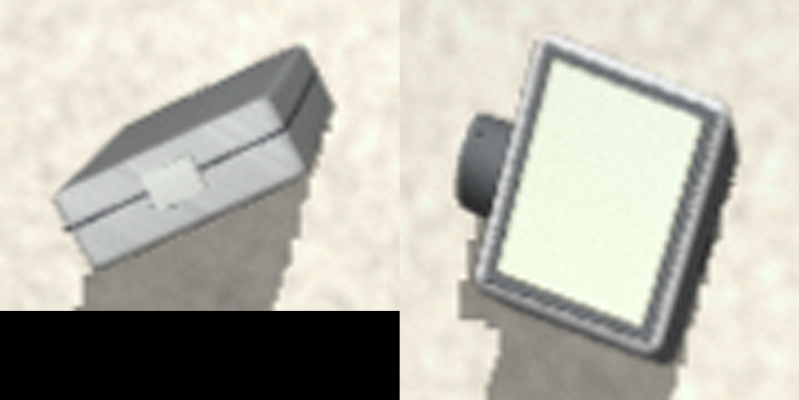

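Run:
```python
from h import *
np.set_printoptions(precision=4,suppress=True)
c=load('w2')
def q(pts,ox,oy,z,s=4.44): return np.array([onz(c,ox+x/s,oy+y/s,z)[:2] for x,y in pts])
C=q([(55,195),(270,97),(303,172),(95,268)],175,165,.08)
print('case',C.mean(0),[np.linalg.norm(C[i]-C[i-1]) for i in range(4)],'ang',[np.degrees(np.arctan2(*(b-a)[::-1])) for a,b in((C[0],C[1]),(C[3],C[2]))])
L=q([(147,38),(330,103),(258,355),(80,285)],190,15,.048)
print('lamp',L.mean(0),[np.linalg.norm(L[i]-L[i-1]) for i in range(4)],'ang',[np.degrees(np.arctan2(*(b-a)[::-1])) for a,b in((L[0],L[1]),(L[3],L[2]))])
for n,u,v,z in [('upR1',365,118,.054),('upR2',391,116,.054),('upFront top',346,0,.054),('headC',221,247,.007),('headB',267,255,.007),('cupRim L',345,258,.09),('cupRim R',399,256,.09),('cupRim T',372,234,.09),('cupRim B',372,282,.09)]: print(n,onz(c,u,v,z)[:2])
```

```text
case [ 0.4679 -0.1649] [np.float64(0.021701737437672883), np.float64(0.061815525583028115), np.float64(0.021052454227791898), np.float64(0.06092910132492743)] ang [np.float64(23.407040940553454), np.float64(24.048683915097)]
lamp [ 0.4965 -0.0082] [np.float64(0.05776010661982653), np.float64(0.04542681673374031), np.float64(0.06006147148066537), np.float64(0.04683580937545527)] ang [np.float64(-18.646547750277172), np.float64(-21.51831943026666)]
upR1 [ 0.6394 -0.0721]
upR2 [ 0.6685 -0.0706]
upFront top [0.6132 0.0435]
headC [ 0.4546 -0.2462]
headB [ 0.5202 -0.2602]
cupRim L [ 0.6155 -0.2276]
cupRim R [ 0.6778 -0.2263]
cupRim T [ 0.6451 -0.1984]
cupRim B [ 0.6486 -0.2594]
```

Request:
{"op": "send_rows", "data": {
  "series": [
    [[-2.5,-0.7,-1,0.145],[-2.5,-0.7,-2.5,0.145],[-2.4,-0.7,-3,0.144],[0,0,-4,0],[0,0,0,0],[0,0,0,0]]
  ]
}}

```text
time_s: 7.55
tool_pos: [0.4701, -0.1571, 0.2361]
ee_rot: [-1.703, -2.639, 0.001]
ft_force: [0.7, -0.8, 0.1]
finger_gap: 0.951
grasp_force: 0.0
```

Run:
```python
from h import *
np.set_printoptions(precision=4,suppress=True)
s=env.observe();r=np.array(s['ee_rot']);n=r/np.linalg.norm(r);print(s['tool_pos'],np.degrees(np.arctan2(2*n[1]**2-1,2*n[0]*n[1])),s['q'])
```

```text
[ 0.4701 -0.1571  0.2361] 24.33359084122229 [-0.208   0.2838  0.4814  2.0683 -0.1766  0.8291  0.8016]
```

Request:
{"op": "send_rows", "data": {
  "series": [
    [[-0.2,-0.8,-3,0],[0,0,-4.5,0],[0,0,-4,0],[0,0,0,0],[0,0,0,0],[0,0,0,0]]
  ]
}}

```text
time_s: 8.15
tool_pos: [0.4697, -0.1662, 0.1233]
ee_rot: [1.702, 2.636, 0.003]
ft_force: [0.1, -0.0, 0.7]
finger_gap: 0.948
grasp_force: 0.0
```

Request:
{"op": "send_rows", "data": {
  "series": [
    [[0,0,0,0],[0,0,0,0],[0,0,0,0],[0,0,0,0],[0,0,0,0]]
  ],
  "grip": 1,
  "squeeze": 15
}}

```text
time_s: 8.65
tool_pos: [0.4679, -0.1662, 0.1217]
ee_rot: [1.704, 2.638, 0.001]
ft_force: [-2.3, 0.9, 10.2]
finger_gap: 0.727
grasp_force: 15.0
```

Request:
{"op": "send_rows", "data": {
  "series": [
    [[0,0,3,0],[0,0,4,0],[0,0,4.5,0],[1,0,2,0],[0,0,0,0]]
  ]
}}

```text
time_s: 9.15
tool_pos: [0.4799, -0.1662, 0.2587]
ee_rot: [1.7, 2.634, 0.005]
ft_force: [0.2, -0.7, -2.2]
finger_gap: 0.728
grasp_force: 15.0
```

Request:
{"op": "send_rows", "data": {
  "series": [
    [[2,4,0,-0.1],[2,4.4,0,-0.1],[2,4.4,0,-0.1],[2,4.4,0,-0.1],[2,4.4,0,-0.033],[2,4.4,0,0],[2,4.4,0,0],[2,3.5,0,0]]
  ]
}}

```text
time_s: 9.95
tool_pos: [0.6368, 0.1763, 0.2531]
ee_rot: [-2.227, -2.212, 0.004]
ft_force: [-0.3, -0.8, -2.4]
finger_gap: 0.728
grasp_force: 15.0
```

Request:
{"op": "send_rows", "data": {
  "series": [
    [[1,1.5,0,0],[0,0,0,0],[0,0,0,0],[0,0,0,0],[0,0,0,0]]
  ]
}}

```text
time_s: 10.45
tool_pos: [0.6472, 0.1862, 0.2555]
ee_rot: [-2.234, -2.209, 0.001]
ft_force: [0.3, -0.3, -2.9]
finger_gap: 0.728
grasp_force: 15.0
```

```bash
cat >> h.py <<'E'
def st():
    s=env.observe();r=np.array(s['ee_rot']);n=r/np.linalg.norm(r)
    print(np.round(s['tool_pos'],4),'ang',round(np.degrees(np.arctan2(2*n[1]**2-1,2*n[0]*n[1])),2),'t',s['time_s'],'gap',round(s['finger_gap'],3),'f',np.round(s['ft_force'],1),'q7',round(s['q'][6],2))
E
python3 - <<'E'
from h import *
snap('wrist','w3');st()
c=load('w3');cv2.imwrite('pics/w3c.png',cv2.resize(c['im'][90:330,230:450,::-1],None,fx=2.4,fy=2.4))
print(-c['R'].T@c['t'])
E
```

```text
[0.6473 0.1865 0.2557] ang -0.63 t 10.5 gap 0.725 f [ 0.2 -0.  -2.2] q7 -0.15
[0.6489042  0.26142078 0.33680841]
```

View pics/w3c.png

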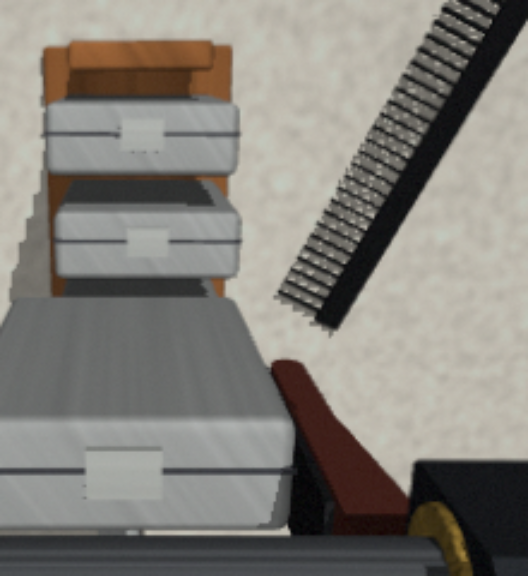

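Run:
```python
from h import *
np.set_printoptions(precision=4,suppress=True)
c=load('w3')
def q(pts,z,s=2.4): return np.array([onz(c,230+x/s,90+y/s,z)[:2] for x,y in pts])
for n,p,z in[('row3',[(47,103),(238,103),(238,172),(47,175)],.088),('row2',[(57,207),(240,208),(239,276),(57,278)],.088),('held',[(0,420),(296,420),(290,524),(0,528)],.214),('ch',[(70,42),(212,42),(212,67),(70,69)],.07)]:
    Q=q(p,z);print(n,Q.mean(0),Q[0],Q[1],Q[2])
```

```text
row3 [0.6549 0.2385] [0.6242 0.2503] [0.6857 0.2495] [0.6864 0.2273]
row2 [0.6567 0.2037] [0.6261 0.2163] [0.6875 0.2152] [0.6879 0.1916]
held [0.6523 0.1893] [0.626  0.2006] [0.6792 0.1999] [0.6791 0.1786]
ch [0.655  0.2649] [0.631  0.2694] [0.679  0.2688] [0.6792 0.2607]
```

Request:
{"op": "send_rows", "data": {
  "series": [
    [[-3,-3.4,0,0],[-3,-3.4,0,0],[-3.2,-3.3,0,0],[0,0,-4,0],[0,0,-4,0],[0,0,-3,0],[0,0,-1.5,0],[0,0,-0.5,0]]
  ]
}}

```text
time_s: 11.3
tool_pos: [0.555, 0.0866, 0.1247]
ee_rot: [-2.232, -2.21, 0.003]
ft_force: [0.1, 0.1, -0.9]
finger_gap: 0.726
grasp_force: 15.0
```

Request:
{"op": "send_rows", "data": {
  "series": [
    [[0,0,0,0],[0,0,0,0],[0,0,0,0]]
  ]
}}

```text
time_s: 11.6
tool_pos: [0.5565, 0.0873, 0.127]
ee_rot: [2.231, 2.211, 0.004]
ft_force: [-0.9, 0.4, -1.5]
finger_gap: 0.73
grasp_force: 15.0
```

Request:
{"op": "send_rows", "data": {
  "series": [
    [[0,0,-0.3,0],[0,0,-0.2,0],[0,0,0,0],[0,0,0,0]]
  ]
}}

```text
time_s: 12.0
tool_pos: [0.556, 0.0873, 0.1215]
ee_rot: [2.231, 2.212, 0.002]
ft_force: [-2.2, 0.1, 4.3]
finger_gap: 0.725
grasp_force: 15.0
```

Request:
{"op": "send_rows", "data": {
  "series": [
    [[0,0,0,0],[0,0,0,0],[0,0,0,0],[0,0,0,0],[0,0,4,0],[3,3,2,0],[3,3.5,0,0],[3,3.5,0,0]]
  ],
  "grip": 0.05
}}

```text
time_s: 12.8
tool_pos: [0.647, 0.1882, 0.182]
ee_rot: [2.232, 2.21, 0.003]
ft_force: [1.1, 0.1, -0.1]
finger_gap: 0.95
grasp_force: 0.0
```

Request:
{"op": "send_rows", "data": {
  "series": [
    [[0.5,3,0,0],[0.2,2,0,0],[0,0,-3,0],[0,0,-2.5,0],[0,0,0,0],[0,0,0,0]]
  ]
}}

```text
time_s: 13.4
tool_pos: [0.6523, 0.2364, 0.1258]
ee_rot: [-2.232, -2.211, 0.002]
ft_force: [0.4, -0.6, 1.9]
finger_gap: 0.947
grasp_force: 0.0
```

Request:
{"op": "send_rows", "data": {
  "series": [
    [[0.2,0.2,0,0],[0,0,0,0],[0,0,0,0],[0,0,0,0],[0,0,0,0]]
  ],
  "grip": 1
}}

```text
time_s: 13.9
tool_pos: [0.655, 0.2393, 0.1269]
ee_rot: [2.231, 2.211, 0.002]
ft_force: [-2.0, 0.5, 6.7]
finger_gap: 0.731
grasp_force: 15.0
```

Request:
{"op": "send_rows", "data": {
  "series": [
    [[0,0,0.5,0],[0,0,0.3,0],[0,0,0,0]]
  ]
}}

```text
time_s: 14.2
tool_pos: [0.6548, 0.2391, 0.1341]
ee_rot: [2.231, 2.211, 0.001]
ft_force: [-0.7, 0.2, -1.1]
finger_gap: 0.723
grasp_force: 15.0
```

Request:
{"op": "send_rows", "data": {
  "series": [
    [[0,0.4,0,0],[0,0.4,0,0],[0,0,0,0],[0,0,0,0],[0,0,-0.4,0],[0,0,-0.5,0],[0,0,0,0],[0,0,0,0]]
  ]
}}

```text
time_s: 15.0
tool_pos: [0.6549, 0.2471, 0.1253]
ee_rot: [-2.232, -2.211, -0.001]
ft_force: [-2.8, 0.5, 4.9]
finger_gap: 0.73
grasp_force: 15.0
```

Request:
{"op": "send_rows", "data": {
  "series": [
    [[0,0,0,0],[0,0,0,0],[0,0,0,0],[0,0,0,0],[0.1,-2.2,0,0],[0,-2.1,0,0],[0,0,0,0],[0,0,0,0]]
  ],
  "grip": 0.03
}}

```text
time_s: 15.8
tool_pos: [0.6558, 0.2031, 0.1248]
ee_rot: [-2.234, -2.209, -0.0]
ft_force: [0.2, -0.5, -0.4]
finger_gap: 0.97
grasp_force: 0.0
```

Request:
{"op": "send_rows", "data": {
  "series": [
    [[0,0,0,0],[0,0,0,0],[0,0,0,0],[0,0,0,0],[0,0,0,0]]
  ],
  "grip": 1
}}

```text
time_s: 16.3
tool_pos: [0.6555, 0.2047, 0.1246]
ee_rot: [-2.23, -2.212, -0.0]
ft_force: [0.1, 0.5, -1.2]
finger_gap: 0.728
grasp_force: 15.0
```

Request:
{"op": "send_rows", "data": {
  "series": [
    [[0,0,0.5,0],[0,0,0.3,0],[0,0,0,0]]
  ]
}}

```text
time_s: 16.6
tool_pos: [0.656, 0.204, 0.1333]
ee_rot: [2.231, 2.211, 0.001]
ft_force: [0.1, 0.8, -1.3]
finger_gap: 0.733
grasp_force: 15.0
```

Request:
{"op": "send_rows", "data": {
  "series": [
    [[0,0.6,0,0],[0,0.6,0,0],[0,0.5,0,0],[0,0,0,0],[0,0,-0.4,0],[0,0,-0.5,0],[0,0,0,0],[0,0,0,0]]
  ]
}}

```text
time_s: 17.4
tool_pos: [0.6558, 0.2208, 0.1236]
ee_rot: [2.232, 2.211, 0.0]
ft_force: [0.9, -1.0, 0.2]
finger_gap: 0.726
grasp_force: 15.0
```

Request:
{"op": "send_rows", "data": {
  "series": [
    [[0,0,0,0],[0,0,0,0],[0,0,0,0],[0,0,0,0],[0,0,4,0],[-1,-1,4,0],[-2,-2,4,0],[0,0,0,0]]
  ],
  "grip": 0.03
}}

```text
time_s: 18.2
tool_pos: [0.6271, 0.188, 0.2497]
ee_rot: [2.233, 2.204, 0.011]
ft_force: [0.7, -0.5, 0.4]
finger_gap: 0.971
grasp_force: 0.0
```

Run:
```python
from h import *
snap('wrist','w4');st()
c=load('w4');cv2.imwrite('pics/w4c.png',cv2.resize(c['im'][90:330,200:450,::-1],None,fx=2.4,fy=2.4))
```

```text
[0.6265 0.1897 0.247 ] ang -0.65 t 18.25 gap 0.967 f [ 0.1  1.5 -0.9] q7 -0.15
```

View pics/w4c.png

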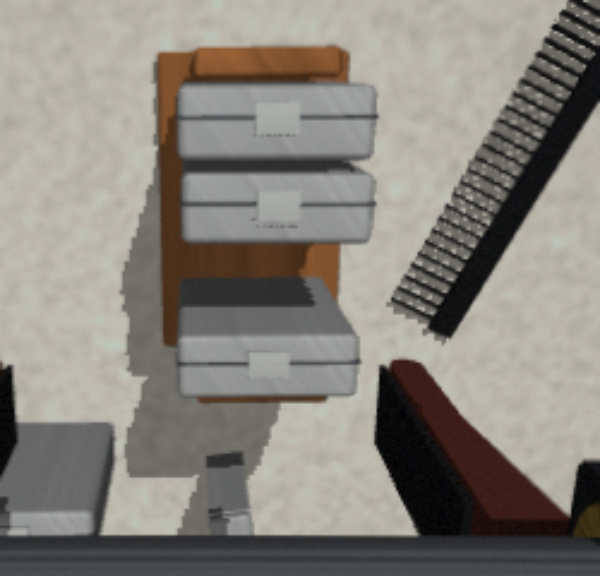

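Run:
```python
from h import *
np.set_printoptions(precision=4,suppress=True)
c=load('w4')
def q(pts,z,s=2.4): return np.array([onz(c,200+x/s,90+y/s,z)[:2] for x,y in pts])
for n,p,z in[('row3',[(179,84),(376,84),(375,158),(180,160)],.088),('row2',[(183,172),(376,172),(372,241),(183,243)],.088),('row1',[(180,335),(357,335),(357,394),(180,396)],.088),('loose',[(110,424),(100,532)],.08)]:
    Q=q(p,z);print(n,Q.mean(0),Q[0],Q[1],Q[2])
```

```text
row3 [0.6561 0.2462] [0.6251 0.2583] [0.6868 0.2574] [0.6877 0.2344]
row2 [0.6569 0.2188] [0.6258 0.2309] [0.6883 0.2299] [0.6882 0.207 ]
row1 [0.6544 0.1632] [0.6238 0.1749] [0.6847 0.1739] [0.6857 0.1518]Traceback (most recent call last):
  File "<stdin>", line 6, in <module>
IndexError: index 2 is out of bounds for axis 0 with size 2
```

Request:
{"op": "send_rows", "data": {
  "series": [
    [[-2.5,-3.5,0,0],[-2.5,-3.5,0,0],[-2,-3.2,0,0],[0,0,-4.5,0],[0,0,-4.5,0],[0,0,-3.4,0],[0,0,0,0],[0,0,0,0]]
  ]
}}

```text
time_s: 19.05
tool_pos: [0.5554, 0.0891, 0.1191]
ee_rot: [-2.231, -2.211, 0.003]
ft_force: [1.1, -0.6, 0.5]
finger_gap: 0.971
grasp_force: 0.0
```

Request:
{"op": "send_rows", "data": {
  "series": [
    [[0,0,0,0],[0,0,0,0],[0,0,0,0],[0,0,0,0],[0,0,0,0]]
  ],
  "grip": 1
}}

```text
time_s: 19.55
tool_pos: [0.5563, 0.0894, 0.121]
ee_rot: [2.231, 2.211, 0.003]
ft_force: [-0.7, 0.3, 6.9]
finger_gap: 0.726
grasp_force: 15.0
```

Request:
{"op": "send_rows", "data": {
  "series": [
    [[0,0,3,0],[0,0,4,0],[0,0,4,0],[2.5,3,0,0],[2.5,3.5,0,0],[2.5,3.5,0,0],[2.4,0,0,0],[0,0,0,0]]
  ]
}}

```text
time_s: 20.35
tool_pos: [0.6565, 0.1904, 0.2294]
ee_rot: [2.228, 2.212, 0.001]
ft_force: [-1.2, -0.2, -2.2]
finger_gap: 0.732
grasp_force: 15.0
```

Request:
{"op": "send_rows", "data": {
  "series": [
    [[0,0,0,0],[0,0,0,0],[0,0,0,0]]
  ]
}}

```text
time_s: 20.65
tool_pos: [0.6539, 0.1885, 0.2298]
ee_rot: [-2.232, -2.21, 0.001]
ft_force: [0.0, 0.2, -1.1]
finger_gap: 0.726
grasp_force: 15.0
```

Run:
```python
from h import *
np.set_printoptions(precision=4,suppress=True)
st();c3=load('w3');snap('wrist','w5');c=load('w5')
for cc in(c3,c): print([int(x) for x in cc['im'][255:315,316:324].mean((1,2))])
s=env.observe()
print(-c['R'].T@c['t'])
```

```text
[0.6539 0.1885 0.2298] ang -0.57 t 20.65 gap 0.726 f [ 0.   0.2 -1.1] q7 -0.12
[111, 110, 110, 110, 110, 110, 110, 110, 122, 137, 153, 168, 168, 165, 162, 159, 157, 156, 157, 157, 158, 158, 158, 158, 158, 157, 157, 156, 155, 150, 77, 61, 90, 152, 151, 151, 151, 151, 150, 149, 149, 150, 149, 148, 149, 149, 148, 148, 148, 147, 148, 147, 147, 133, 109, 107, 178, 182, 70, 45]
[111, 111, 111, 112, 112, 111, 112, 112, 112, 111, 112, 111, 112, 124, 141, 156, 171, 170, 167, 164, 161, 159, 158, 159, 159, 160, 160, 160, 160, 159, 159, 158, 158, 157, 152, 56, 62, 89, 154, 153, 152, 152, 152, 152, 151, 151, 150, 151, 150, 150, 150, 150, 150, 149, 149, 150, 149, 150, 61, 46]
[0.6555 0.2637 0.3111]
```

Run:
```python
from h import *
np.set_printoptions(precision=4,suppress=True)
c=load('w5')
print(onz(c,320,291,.189),onz(c,320,267.5+0,.189))
# check tool calibration: row seams seen from here at z=.088
col=c['im'][90:265,330:336].mean((1,2));print([ (90+i) for i in range(2,len(col)-2) if col[i]<col[i-2]-40 and col[i]<col[i+2]-40])
for v in [i+90 for i in range(2,len(col)-2) if col[i]<col[i-2]-40 and col[i]<col[i+2]-40]: print(v,onz(c,333,v,.088))
```

```text
[0.6717 0.1903 0.189 ] [0.6714 0.2016 0.189 ]
[]
```

Request:
{"op": "send_rows", "data": {
  "series": [
    [[0.1,0.1,-2,0],[0,0,-2,0],[0,0,-1.5,0],[0,0,-1.5,0],[0,0,-1,0],[0,0,-0.8,0],[0,0,0,0]]
  ]
}}

```text
time_s: 21.4
tool_pos: [0.6552, 0.19, 0.1406]
ee_rot: [-2.231, -2.211, 0.002]
ft_force: [0.0, 0.1, -0.9]
finger_gap: 0.731
grasp_force: 15.0
```

Request:
{"op": "send_rows", "data": {
  "series": [
    [[0,0,-0.4,0],[0,0,-0.4,0],[0,0,-0.3,0],[0,0,0,0]]
  ]
}}

```text
time_s: 21.8
tool_pos: [0.6554, 0.1901, 0.1303]
ee_rot: [-2.231, -2.211, 0.001]
ft_force: [0.6, 0.2, -2.2]
finger_gap: 0.729
grasp_force: 15.0
```

Seating it, then releasing and moving to above the brushes.

Request:
{"op": "send_rows", "data": {
  "series": [
    [[0,0,-0.2,0],[0,0,-0.1,0],[0,0,0,0],[0,0,0,0]]
  ]
}}

```text
time_s: 22.2
tool_pos: [0.6558, 0.1901, 0.129]
ee_rot: [-2.231, -2.211, -0.001]
ft_force: [-3.1, -0.6, 6.5]
finger_gap: 0.727
grasp_force: 15.0
```

Request:
{"op": "send_rows", "data": {
  "series": [
    [[0,0,0,0],[0,0,0,0],[0,0,0,0],[0,0,0,0],[0,0,4,0],[0,0,4.5,0],[-2,-2,4,0],[-2,-2,4,0]]
  ],
  "grip": 0.03
}}

```text
time_s: 23.0
tool_pos: [0.6153, 0.15, 0.294]
ee_rot: [2.23, 2.212, 0.0]
ft_force: [-0.5, -0.4, -0.3]
finger_gap: 0.97
grasp_force: 0.0
```

Run:
```python
from h import *
snap('wrist','w6');snap('top','t6');st()
a=cv2.resize(load('w6')['im'][60:300,200:440,::-1],None,fx=2.,fy=2.)
b=cv2.resize(load('t6')['im'][210:320,60:440,::-1],None,fx=2,fy=2)
o=np.zeros((560,760,3),np.uint8);o[:340,:480]=a[:340];o[340:]=b;cv2.imwrite('pics/w6c.png',o)
```

```text
[0.6167 0.1463 0.2989] ang -0.79 t 23.1 gap 0.973 f [ 0.7 -0.4  1.8] q7 -0.12
```

View pics/w6c.png

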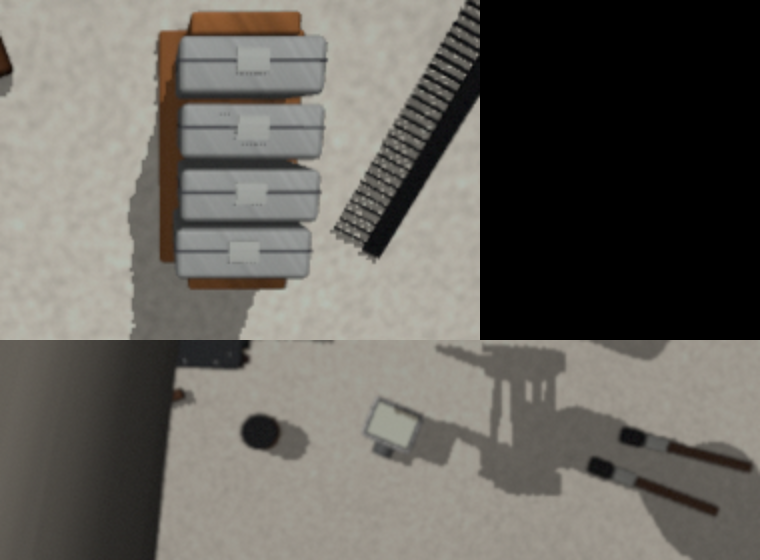

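Request:
{"op": "send_rows", "data": {
  "series": [
    [[-1,-4.6,0,-0.1],[-1,-4.6,0,-0.1],[-1,-4.6,0,-0.1],[-1,-4.6,0,0],[-1,-4.6,0,0],[-1,-4.6,0,0],[-1,-4.6,0,0],[-2,-4.4,0,0]]
  ]
}}

```text
time_s: 23.9
tool_pos: [0.5259, -0.2173, 0.2923]
ee_rot: [2.535, 1.854, -0.0]
ft_force: [0.6, -0.8, -0.3]
finger_gap: 0.972
grasp_force: 0.0
```

Request:
{"op": "send_rows", "data": {
  "series": [
    [[-1.5,-4.4,0,0],[-1,-4,0,0],[0,0,0,0],[0,0,0,0],[0,0,0,0]]
  ]
}}

```text
time_s: 24.4
tool_pos: [0.5014, -0.2984, 0.2921]
ee_rot: [-2.534, -1.855, -0.0]
ft_force: [0.7, 0.4, -0.5]
finger_gap: 0.97
grasp_force: 0.0
```

Run:
```python
from h import *
snap('wrist','w7');st()
cv2.imwrite('pics/w7v.png',load('w7')['im'][:300,60:460,::-1].repeat(2,0).repeat(2,1))
```

```text
[ 0.5015 -0.2981  0.2921] ang -17.55 t 24.45 gap 0.972 f [ 0.2  0.3 -0.7] q7 0.41
```

View pics/w7v.png

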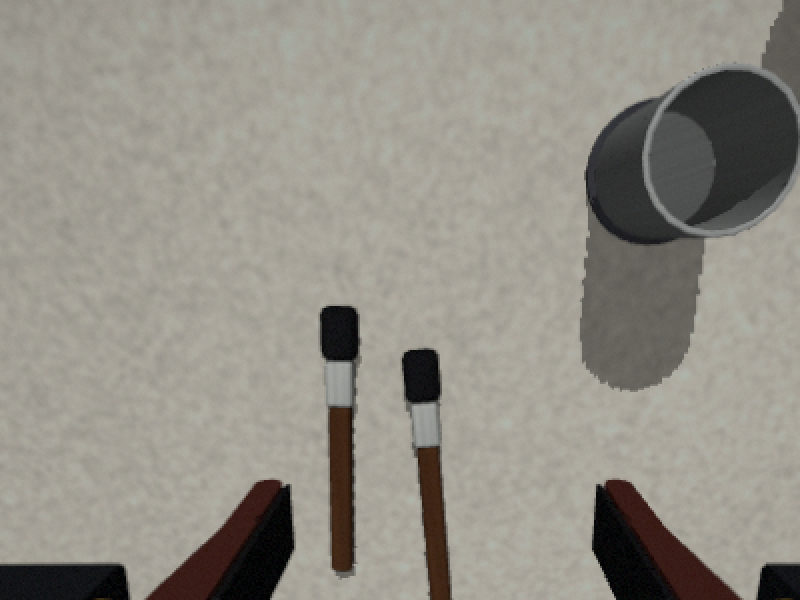

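Run:
```python
from h import *
np.set_printoptions(precision=4,suppress=True)
c=load('w7')
P=lambda x,y,z:onz(c,60+x/2,y/2,z)[:2]
h,f,t=P(339,332,.010),P(342,569,.010),P(339,306,.010);d=t-f
print('C',h,f,t,np.linalg.norm(d),'closing ang',np.degrees(np.arctan2(d[1],d[0]))-90,'grip pt',f+d/np.linalg.norm(d)*.155)
h,f,t=P(421,376,.010),P(428,446,.010),P(421,349,.010);d=t-f
print('B',h,f,t,np.linalg.norm(d),'closing ang',np.degrees(np.arctan2(d[1],d[0]))-90)
for p in[(644,155),(803,150),(728,65),(722,236),(724,150)]: print('rim',P(*p,.09))
print('cup floor',P(684,165,.006))
```

```text
C [ 0.4514 -0.2597] [ 0.3997 -0.4053] [ 0.4566 -0.2456] 0.16950766795096767 closing ang -19.598189399706683 grip pt [ 0.4517 -0.2593]
B [ 0.4887 -0.299 ] [ 0.4791 -0.342 ] [ 0.4938 -0.2836] 0.060213452436719245 closing ang -14.098190351989942
rim [ 0.6153 -0.2217]
rim [ 0.6783 -0.2402]
rim [ 0.6544 -0.1993]
rim [ 0.6404 -0.2639]
rim [ 0.6473 -0.2301]
cup floor [ 0.6616 -0.2318]
```

Request:
{"op": "send_rows", "data": {
  "series": [
    [[-2.5,2,-3,-0.036],[-2.5,1.9,-3.5,0],[0,0,-4.5,0],[0,0,-4.5,0],[0,0,-3.5,0],[0,0,0,0],[0,0,0,0]]
  ],
  "grip": 0.55
}}

```text
time_s: 25.15
tool_pos: [0.4511, -0.2603, 0.103]
ee_rot: [-2.568, -1.809, 0.001]
ft_force: [0.9, -0.6, 0.0]
finger_gap: 0.45
grasp_force: 0.0
```

Request:
{"op": "send_rows", "data": {
  "series": [
    [[0,0.1,-1.3,0],[0,0,-0.5,0],[0,0,0,0],[0,0,0,0]]
  ]
}}

```text
time_s: 25.55
tool_pos: [0.4509, -0.26, 0.0851]
ee_rot: [2.569, 1.807, 0.001]
ft_force: [-0.1, 0.3, 0.7]
finger_gap: 0.448
grasp_force: 0.0
```

Request:
{"op": "send_rows", "data": {
  "series": [
    [[0,0,0,0],[0,0,0,0],[0,0,0,0],[0,0,0,0]]
  ],
  "grip": 1,
  "squeeze": 3
}}

```text
time_s: 25.95
tool_pos: [0.4507, -0.26, 0.0849]
ee_rot: [2.57, 1.807, 0.0]
ft_force: [-0.5, 1.3, 2.9]
finger_gap: 0.254
grasp_force: 3.0
```

Request:
{"op": "send_rows", "data": {
  "series": [
    [[0,0,2,0],[0,0,4.5,0],[0,0,4.5,0],[0,0,4.5,0],[0,0,0,0],[0,0,0,0]]
  ]
}}

```text
time_s: 26.55
tool_pos: [0.451, -0.2598, 0.2404]
ee_rot: [2.568, 1.807, 0.003]
ft_force: [-0.2, 0.6, -1.3]
finger_gap: 0.252
grasp_force: 3.0
```

Run:
```python
from h import *
snap('wrist','w8');snap('scene','s8');st()
a=load('w8')['im'][120:,100:460,::-1]
b=cv2.resize(load('s8')['im'][90:240,150:350,::-1],None,fx=2,fy=2)
o=np.zeros((300,760,3),np.uint8);o[:300,:360]=a;o[:300,360:]=b[:,:400];cv2.imwrite('pics/w8v.png',o)
```

```text
[ 0.45   -0.2593  0.2386] ang -19.75 t 26.65 gap 0.247 f [-0.2 -0.3 -0.4] q7 0.37
```

View pics/w8v.png

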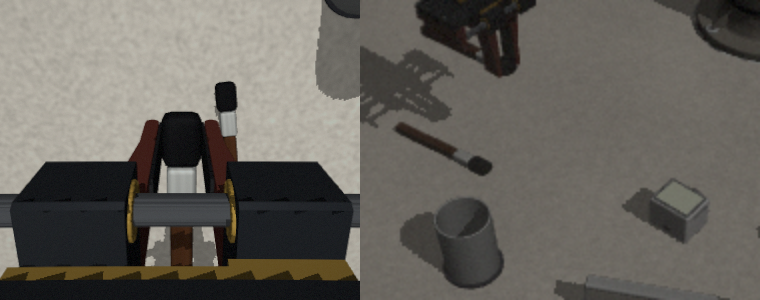

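Request:
{"op": "send_rows", "data": {
  "series": [
    [[0.1,1.2,0,0.135],[0.1,1.2,0,0.135],[0.1,1.2,0,0.135],[0.1,1.2,0,0.135],[0.1,1.2,0,0.135],[0.1,1.2,0,0.135],[0.1,1.2,0,0.135],[0,1.2,0,0.135]]
  ]
}}

```text
time_s: 27.45
tool_pos: [0.4567, -0.1632, 0.238]
ee_rot: [-1.266, -2.872, 0.002]
ft_force: [-0.2, 0.2, -0.0]
finger_gap: 0.253
grasp_force: 3.0
```

Request:
{"op": "send_rows", "data": {
  "series": [
    [[0,1.2,0,0.135],[0,1,0,0.135],[0,0,0,0.127],[0,0,-2,0],[0,0,-3.5,0],[0,0,-3.5,0],[0,0,-2,0],[0,0,0,0]]
  ]
}}

```text
time_s: 28.25
tool_pos: [0.4547, -0.1414, 0.126]
ee_rot: [-0.682, -3.058, 0.001]
ft_force: [-1.4, -0.1, -0.3]
finger_gap: 0.248
grasp_force: 3.0
```

Run:
```python
from h import *
snap('scene','s9');st()
b=cv2.resize(load('s9')['im'][80:240,150:350,::-1],None,fx=3,fy=3)
cv2.imwrite('pics/s9v.png',b)
```

```text
[ 0.4559 -0.1417  0.1277] ang 64.84 t 28.3 gap 0.242 f [-0.3 -0.3  0.1] q7 1.53
```

View pics/s9v.png

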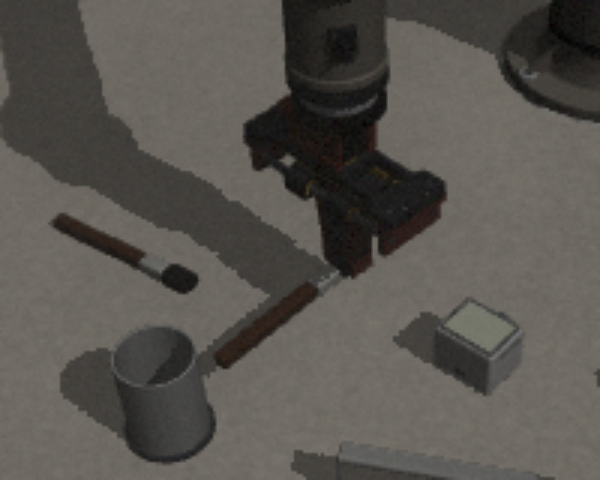

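Run:
```python
from h import *
np.set_printoptions(precision=4,suppress=True)
c=load('s9')
for z in(.03,.04,.05,.06): print(z,onz(c,150+222/3,80+358/3,z))
print('cup rim c',onz(c,150+153/3,80+357/3,.09), 'ferrule',onz(c,150+318/3,80+285/3,.05))
```

```text
0.03 [ 0.5862 -0.2052  0.03  ]
0.04 [ 0.5941 -0.2002  0.04  ]
0.05 [ 0.6019 -0.1953  0.05  ]
0.06 [ 0.6098 -0.1904  0.06  ]
cup rim c [ 0.6501 -0.2273  0.09  ] ferrule [ 0.496  -0.1521  0.05  ]
```

Request:
{"op": "send_rows", "data": {
  "series": [
    [[0.9,-0.42,0,0],[0.9,-0.42,0,0],[0.45,-0.2,0,0],[0.2,-0.1,0,0],[0,0,0,0],[0,0,0,0]]
  ]
}}

```text
time_s: 28.9
tool_pos: [0.4819, -0.1531, 0.1297]
ee_rot: [-0.683, -3.066, -0.0]
ft_force: [-2.9, 1.9, -0.7]
finger_gap: 0.251
grasp_force: 3.0
```

Request:
{"op": "send_rows", "data": {
  "series": [
    [[0.1,-0.05,1.35,0],[0.12,-0.05,1.35,0],[0.28,-0.12,1.3,0],[0.35,-0.17,1.3,0],[0.5,-0.22,1.25,0],[0.55,-0.27,1.2,0],[0.7,-0.33,1.1,0],[0.7,-0.33,1.1,0]]
  ]
}}

```text
time_s: 29.7
tool_pos: [0.5161, -0.1691, 0.2303]
ee_rot: [0.683, 3.064, -0.0]
ft_force: [0.1, 0.1, -0.8]
finger_gap: 0.249
grasp_force: 3.0
```

Run:
```python
from h import *
snap('scene','s10');st()
a=load('s9')['im'][80:240,150:350,::-1];b=load('s10')['im'][80:240,150:350,::-1]
# brown handle mask
for n,i in(('9',a),('10',b)):
    h=cv2.cvtColor(i,cv2.COLOR_BGR2HSV);m=((h[...,0]<14)&(h[...,1]>90)&(h[...,2]>25)).astype(np.uint8)
    k,l,s,ce=cv2.connectedComponentsWithStats(m)
    for j in range(1,k):
        if s[j,4]>40:
            p=np.argwhere(l==j)[:,::-1].astype(np.float32);print(n,s[j],ce[j].round(1),[round(float(x),1) for x in cv2.fitLine(p,2,0,.01,.01).ravel()],cv2.minAreaRect(p))
```

```text
[ 0.5179 -0.1699  0.232 ] ang 64.84 t 29.75 gap 0.247 f [ 0.8 -0.   0.7] q7 1.5
9 [128  69  18  16  70] [136.   76.2] [0.8, -0.6, 136.0, 76.2] ((135.35134887695312, 75.89189147949219), (6.044877052307129, 21.389564514160156), 54.462318420410156)
9 [ 72  94  33  28 142] [ 88.  107.5] [0.8, -0.6, 88.0, 107.5] ((88.39846801757812, 107.7380599975586), (5.865964889526367, 39.03759002685547), 51.709835052490234)
10 [104  42  25  22 128] [115.8  53.4] [0.8, -0.6, 115.8, 53.4] ((116.31950378417969, 53.05187225341797), (7.697739124298096, 31.291994094848633), 59.931419372558594)
```

Run:
```python
from h import *
c=load('s10');i=c['im'].astype(int)
print(proj(c,[.518,-.17,.154]),proj(c,[.605,-.21,.05]),proj(c,[.518+.14,-.17-.066,.154]))
print(proj(c,[.489,-.299,.007]))
for v in range(105,216,3):
    print(v,''.join('#' if (i[v,u,0]-i[v,u,2])>14 and i[v,u].sum()<200 else ('+' if i[v,u].sum()<75 else '.') for u in range(180,300,2)))
```

```text
(np.float64(243.32066679462005), np.float64(148.30726305472444)) (np.float64(218.10259319614903), np.float64(198.77552763006403)) (np.float64(191.20930691902328), np.float64(181.1587590442475))
(np.float64(209.00104815099326), np.float64(172.4390366388646))
105 ..............+++++++++++.+++#+++++.........................
108 ...............+..+.+.++.++#+#++#...++......................
111 ...............++.....+.+++++..++++.++++....................
114 ...................++..++.+++...++++###+++..+...............
117 ......................+.##+++++++..+...+....+...............
120 ......................+....+++.+++...+.+.+.+...++...........
123 ........................+..+..++++++...........+##..........
126 ...........................+++...+++......+.++###...........
129 ...........................++++#..++++..++..#.#.#...........
132 ............................+...+.+..++++######.............
135 ...........................++++++++.+..####.##..............
138 .............................++++++.....####................
141 ............................+.++.+++.+###.................
[... 862 characters left out ...]
.............#....................................
186 ............................................................
189 .......................#....................................
192 ....................#.......................................
195 ...................##.......................................
198 ..................##........................................
201 ...................#........................................
204 ............................................................
207 ............................................................
210 ............................................................
213 ............................................................
```

Request:
{"op": "send_rows", "data": {
  "series": [
    [[1.0,-0.48,0.95,0],[1.0,-0.48,0.95,0],[1.0,-0.47,0.78,0],[1.0,-0.47,0.78,0],[1.1,-0.52,0.58,0],[1.1,-0.52,0.58,0],[1.0,-0.45,0.35,0],[0,0,0,0]]
  ]
}}

```text
time_s: 30.55
tool_pos: [0.5884, -0.2032, 0.2791]
ee_rot: [0.684, 3.065, -0.001]
ft_force: [-0.6, -0.5, -1.1]
finger_gap: 0.243
grasp_force: 3.0
```

```bash
cat >> h.py <<'E'
def asc(f,v0,v1,u0,u1,dv=3,du=2,pts=()):
    c=load(f);i=c['im'].astype(int)
    for p in pts: print(np.round(p,3),np.round(proj(c,p),1))
    for v in range(v0,v1,dv):
        print(v,''.join('#' if (i[v,u,0]-i[v,u,2])>14 and i[v,u].sum()<200 else ('+' if i[v,u].sum()<75 else '.') for u in range(u0,u1,du)))
E
python3 - <<'E'
from h import *
snap('scene','s11');st()
s=env.observe()['tool_pos'];g=[s[0],s[1],s[2]-.078]
u=np.array([.906,-.423,0])
asc('s11',120,216,180,290,pts=[g]+[np.array(g)+.155*(u*np.cos(t)-np.array([0,0,np.sin(t)])) for t in np.radians([50,60,70,80,90])])
E
```

```text
[ 0.5875 -0.2028  0.2787] ang 64.85 t 30.6 gap 0.25 f [ 0.2 -0.3 -1.4] q7 1.53
[ 0.588 -0.203  0.201] [215.8 148.4]
[ 0.678 -0.245  0.082] [189.3 207.8]
[ 0.658 -0.236  0.066] [198. 207.]
[ 0.636 -0.225  0.055] [206.8 204.7]
[ 0.612 -0.214  0.048] [215.5 200.9]
[ 0.588 -0.203  0.046] [223.9 195.8]
120 ......+#.....++++++.+.++..+...+...#....................
123 ............+..+++...+..+...+..##......................
126 ...........+++...#+......++.+##+.......................
129 .............++.....+++..+.#.#####.....................
132 ..............++++..+++.##+######......................
135 .............++++++.++#.######.........................
138 .............++.++.+..#.###............................
141 ..............+++.+++.###..............................
144 ..............+.++.+.+.................................
147 ...............++..+###................................
150 ...................####................................
153 ..................+##..................................
156 #......................................................
159 ####.............
[... 418 characters left out ...]
........................................
183 .......................................................
186 .................+.....................................
189 .......................................................
192 ....................#..................................
195 .......................................................
198 .......................................................
201 .......................................................
204 .......................................................
207 .......................................................
210 .......................................................
213 .......................................................
```

Run:
```python
from h import *
i=load('s11')['im'].astype(int)
for v in range(150,212,3): print(v,' '.join('%3d/%2d'%(i[v,u].sum(),i[v,u,0]-i[v,u,2]) for u in range(204,234,2)))
```

```text
150 307/10 316/10 307/ 8 311/10 307/13 236/10  84/11  99/18  91/18 100/16 116/17 314/10 307/11 318/10 305/10
153 316/11 308/11 302/10 305/ 9 319/10 212/ 7  71/13 112/19 102/18 276/ 3 303/10 315/10 306/12 309/10 314/ 9
156 311/13 310/10 313/14 304/12 306/ 7 168/ 3 134/ 2 205/ 2 234/ 3 225/ 5 318/10 316/10 318/10 315/10 308/11
159 306/ 9 316/12 311/10 298/12 308/12 159/ 4 148/ 3 210/ 5 228/ 3 235/ 6 312/10 322/12 317/11 323/11 317/12
162 309/11 309/11 312/11 322/11 308/10 244/10 102/ 4 219/ 3 249/ 5 253/ 7 306/12 325/10 321/10 314/12 317/11
165 318/10 298/ 9 317/10 320/10 311/ 9 178/ 9  91/ 7  80/12  86/14 301/11 299/12 306/10 307/10 319/10 312/11
168 286/ 4 195/ 6  97/ 4 239/ 7 322/12 184/ 9  73/11  96/14  85/11 310/10 314/10 314/10 324/11 317/ 8 325/10
171  91/ 5  92/ 4  76/ 2  83/ 2  83/ 3  73/ 5  86/ 6  96/13  91/11 306/12 321/11 310/14 318/ 9 322/11 314/11
174 123/ 5  78/ 3  59/ 4  77/ 4  81/ 0  65/ 5  80/ 8  92/13 100/ 9 317/13 300/ 9 314/13 310/13 323/12 313/10
177 314/11 304/10 313/11 112/ 8 172/ 5  78/ 7  78/ 9  86/14  93/12 321/10 319/11 320/11 313/13 305/ 9 310/11
180 305/12
[... 488 characters left out ...]
0/15 316/10 322/ 9 315/11 316/13 312/12 311/10
195 182/ 3 160/ 4 150/-1 121/ 2 126/ 3 222/ 0  92/13  80/12 155/12 327/12 320/10 317/11 314/10 305/10 317/11
198 187/ 1 166/ 4 130/ 2 113/ 2 119/ 1 208/ 3  94/ 7  97/14 245/13 315/11 309/10 309/12 330/10 317/11 314/11
201 113/ 3 117/-1 127/ 1 120/ 0 116/ 3 252/ 1 235/ 6 333/ 9 313/10 305/11 316/13 322/12 314/11 312/11 319/12
204 127/-1 128/ 1 115/ 4 170/ 2 208/ 0 189/ 4 181/ 0 303/11 306/12 302/ 8 302/13 313/12 319/ 8 319/11 311/13
207 167/ 4 297/ 3 196/ 1 220/ 3 210/ 4 207/ 2 188/ 2 321/10 321/11 308/12 307/10 312/12 309/12 300/12 313/ 9
210 206/ 4 206/ 3 211/ 2 220/ 5 210/ 5 199/ 1 195/ 2 228/ 4 311/ 9 300/ 9 297/11 313/10 310/13 319/10 311/11
```

Request:
{"op": "send_rows", "data": {
  "series": [
    [[0,0,3,0],[0,0,3.7,0],[1.5,-0.7,0,0],[1.5,-0.7,0,0],[0.6,-0.3,0,0],[0,0,0,0],[0,0,0,0]]
  ],
  "squeeze": 6
}}

```text
time_s: 31.3
tool_pos: [0.6224, -0.2194, 0.3452]
ee_rot: [-0.684, -3.065, -0.0]
ft_force: [0.0, -0.2, 0.2]
finger_gap: 0.249
grasp_force: 6.0
```

Run:
```python
from h import *
snap('scene','s12');st()
c=load('s12');i=c['im'].astype(int)
print(proj(c,[.647,-.23,.09]),proj(c,[.647,-.23,.115]))
for v in range(126,206,4): print(v,' '.join('%3d'%(i[v,u].sum()) for u in range(180,230,2)))
```

```text
[ 0.6224 -0.2194  0.3453] ang 64.85 t 31.35 gap 0.249 f [-0.3  0.3 -0.3] q7 1.53
(np.float64(200.54973260050008), np.float64(197.80044581603872)) (np.float64(198.8069970614158), np.float64(190.4917971337921))
126 314 298 301  93  79  75  68  63  52  76  84  67  73 302 302 318 311 304 305 316 315 299 317 304 302
130 313 307 311 175  72  66  63  85  77  83  88 100 110 131 310 309 310 308 304 298 306 306 312 302 310
134 308 299 314 309 317 294 301 311  88  99 105  93 105 106 303 308 312 315 312 305 303 311 300 317 296
138 298 306 316 309 306 305 316 308 118  94  90 272 251 307 310 311 311 327 306 307 320 312 311 326 309
142 305 300 310 321 312 316 318 305 179 147 213 225 233 303 297 301 301 314 308 308 315 324 320 295 302
146 309 300 309 311 304 321 310 318 205 143 204 225 229 308 312 311 318 305 317 310 318 320 317 314 316
150 299 314 318 314 308 311 310 301 180 100 105 101 123 306 306 308 306 296 317 318 306 307 312 306 309
154 324 311 315 316 319 315 305 303 237  81 114 102 141 316 295 306 306 319 309 305 303 303 301 304 312
158 103 110 125 200 316 309 310 312 253  92  94 102 138 299
[... 488 characters left out ...]
 309 313 249  86  95  89 180 302 313 307 310 306 300 299 306 314 313 317 307
182 301 307 311 303 316 320 309 306 238  64  92  87 178 309 296 295 307 302 305 308 310 317 316 306 314
186 316 312 322 316 317 320 313 319 243  91 100 100 184 314 316 296 315 323 316 318 304 304 301 314 314
190 321 314 301 312 302 307 311 172 120 218 202 188 182 161 139 258 320 303 298 305 311 320 322 312 313
194 313 301 319 310 284 223 201 204 205 195 208 190 182 168 143 123 106 284 309 305 308 300 328 321 316
198 202 183 191 188 161 186 197 204 207 185 197 186 179 176 125 119 107 202 307 314 307 315 307 318 324
202 193 196 192 194 215 175 186 196 194 198 202 203 120 123 114 116 164 202 210 306 298 296 309 316 315
```

Request:
{"op": "send_rows", "data": {
  "series": [
    [[0.5,0,-1.5,0],[0,0,-2.5,0],[0,0,-2.5,0],[0,0,-2,0],[0,0,-1.5,0],[0,0,0,0]]
  ]
}}

```text
time_s: 31.95
tool_pos: [0.6269, -0.2189, 0.2429]
ee_rot: [-0.682, -3.062, -0.0]
ft_force: [-0.1, -0.2, 0.4]
finger_gap: 0.247
grasp_force: 6.0
```

Request:
{"op": "send_rows", "data": {
  "series": [
    [[0,0,0,0],[0,0,0,0],[0,0,0,0],[0,0,0,0],[0,0,2,0],[0,0,4,0],[0,0,4,0],[0,0,2,0]]
  ],
  "grip": 0.4
}}

```text
time_s: 32.75
tool_pos: [0.6289, -0.2203, 0.3704]
ee_rot: [0.683, 3.061, -0.0]
ft_force: [0.4, -1.1, -0.6]
finger_gap: 0.6
grasp_force: 0.0
```

Run:
```python
from h import *
snap('scene','s13');snap('top','t13');st()
c=load('s13');i=c['im'].astype(int)
for v in range(130,206,4): print(v,' '.join('%3d'%(i[v,u].sum()) for u in range(170,240,3)))
```

```text
[ 0.6293 -0.2204  0.3702] ang 64.85 t 32.85 gap 0.601 f [ 0.8 -0.5 -0.7] q7 1.52
130 323 294 303 299 297 305 294 297 311  84  97  96 107 306 298 304 291 309 304 294 305 312 309 306
134 308 299 307 309 302 312 319 305 309 172 109 307 314 303 304 311 304 317 301 315 308 307 305 298
138 308 306 306 302 307 305 306 308 299 308 313 303 311 305 318 312 305 318 299 323 314 313 307 309
142 304 303 311 310 309 309 313 317 307 316 320 317 305 303 306 311 303 322 311 296 305 304 291 319
146 309 301 295 311 303 303 307 306 310 317 303 304 310 309 305 308 315 312 310 306 318 308 321 306
150 313 305 319 305 309 320 296 305 314 313 316 314 304 304 296 300 307 305 306 303 321 305 305 303
154 111 106 126 304 319 311 316 300 307 301 315 313 305 297 313 313 307 301 304 297 311 294 315 308
158 300 109  80  77 115 136 300 296 316 319 301 307 300 308 300 315 307 312 314 321 303 307 309 304
162 312 312 316 303  85  82 117 107 158 304 307 309 306 112 113 308 299 320 305 320 313 303 311 305
166 326 312 311 305 304 303 298  92  93 279 281 293 315  76  92  83 301 311 297 302 311 314 307 303
170 307 307 306 311
[... 180 characters left out ...]

178 304 311 306 316 315 305 310 310 306 320 310 306 178 164 235 301 304 314 308 307 301 306 307 312
182 313 292 192 304 309 310 318 302 304 305 307 312 148 195 240 312 314 306 300 313 307 304 315 320
186 311 313 183 187 310 320 312 316 313 304 311 324  92 165 119 310 319 291 312 313 320 307 314 309
190 302 306 311 196 182 301 293 313 279 202 191 121  73  92 112 298 300 301 313 314 319 307 311 317
194 328 319 305 312 192 193 287 195 207 203 203 122  78  93  93 304 315 303 310 311 305 301 307 322
198 311 314 306 206 189 199 173 190 193 205 119 126  81 115 108 226 299 308 308 317 316 299 306 309
202 315 179 189 195 191 190 201 180 192 207 110 119  57  91 179 183 308 302 302 306 312 314 296 317
```

Request:
{"op": "send_rows", "data": {
  "series": [
    [[-1.8,-1.4,0,-0.138],[-1.8,-1.4,0,-0.138],[-1.8,-1.4,0,-0.138],[-1.8,-1.4,0,-0.138],[-1.8,-1.4,0,-0.138],[-1.8,-1.4,-1,-0.138],[-1.8,-1.4,-1,-0.138],[-1.3,-1.2,-2,-0.138]]
  ]
}}

```text
time_s: 33.65
tool_pos: [0.4878, -0.3306, 0.3255]
ee_rot: [2.197, 2.244, 0.001]
ft_force: [1.0, -0.1, -0.5]
finger_gap: 0.597
grasp_force: 0.0
```

Request:
{"op": "send_rows", "data": {
  "series": [
    [[0,0,-2,-0.138],[0,0,-2,-0.138],[0,0,0,0],[0,0,0,0],[0,0,0,0]]
  ]
}}

```text
time_s: 34.15
tool_pos: [0.4895, -0.3298, 0.2866]
ee_rot: [2.476, 1.932, 0.001]
ft_force: [-0.3, -0.0, -0.4]
finger_gap: 0.605
grasp_force: 0.0
```

```bash
cat >> h.py <<'E'
def brush(f,u0,u1,v0,v1,z=.012):
    c=load(f);i=c['im'][v0:v1,u0:u1].astype(int)
    m=(i.sum(2)<75).astype(np.uint8)   # black head
    k,l,s,ce=cv2.connectedComponentsWithStats(m)
    for j in range(1,k):
        if 150<s[j,4]<3000:
            p=np.argwhere(l==j)[:,::-1].astype(np.float32)
            r=cv2.minAreaRect(p);b=cv2.boxPoints(r)+[u0,v0]
            Q=np.array([onz(c,x,y,z)[:2] for x,y in b]);e=[Q[1]-Q[0],Q[2]-Q[1]]
            L=e[np.argmax([np.linalg.norm(x) for x in e])];a=np.degrees(np.arctan2(L[1],L[0]))%180-90
            print('dark',s[j],'ctr',Q.mean(0).round(4),'size',[round(float(np.linalg.norm(x)),4) for x in e],'closing ang',round(a,1))
E
python3 - <<'E'
from h import *
snap('wrist','w14');st();brush('w14',100,460,60,280)
c=load('w7');brush('w7',100,400,60,280)
E
```

```text
[ 0.4895 -0.3299  0.2868] ang -14.08 t 34.2 gap 0.601 f [-0.1 -0.2 -0.1] q7 0.55
dark [164  86  18  27 464] ctr [ 0.4885 -0.2984] size [0.0191, 0.0293] closing ang -14.1
dark [115 183  20  37 419] ctr [ 0.4038 -0.4109] size [0.0542, 0.0202] closing ang -35.1
dark [228 183  20  37 434] ctr [ 0.5287 -0.4426] size [0.021, 0.0544] closing ang 8.1
dark [121  93  18  27 446] ctr [ 0.4517 -0.2597] size [0.0194, 0.0302] closing ang -19.9
dark [161 115  19  26 415] ctr [ 0.4888 -0.2978] size [0.0198, 0.0305] closing ang -12.7
dark [ 76 183  31  37 641] ctr [ 0.3686 -0.3668] size [0.0624, 0.0297] closing ang -49.8
dark [256 183  31  37 647] ctr [ 0.5713 -0.4311] size [0.0297, 0.0623] closing ang 14.5
```

Request:
{"op": "send_rows", "data": {
  "series": [
    [[-0.1,1.6,-3,0],[0,1.6,-3.2,0],[0,0,-4.5,0],[0,0,-4.5,0],[0,0,-3,0],[0,0,-2,0],[0,0,0,0],[0,0,0,0]]
  ]
}}

```text
time_s: 35.0
tool_pos: [0.4886, -0.298, 0.0844]
ee_rot: [2.478, 1.93, 0.001]
ft_force: [0.7, -0.0, 0.3]
finger_gap: 0.603
grasp_force: 0.0
```

Request:
{"op": "send_rows", "data": {
  "series": [
    [[0,0,0,0],[0,0,0,0],[0,0,0,0],[0,0,0,0],[0,0,0,0]]
  ],
  "grip": 1,
  "squeeze": 3
}}

```text
time_s: 35.5
tool_pos: [0.4883, -0.2976, 0.0842]
ee_rot: [2.479, 1.93, 0.001]
ft_force: [0.6, 1.0, 2.8]
finger_gap: 0.252
grasp_force: 3.0
```

Run:
```python
from h import *
for z in(.15,.16,.17):print(onz(load('s13'),212,164,z).round(3))
c=load('w14');print(proj(c,[.63,-.21,.17]),proj(c,[.647,-.23,.09]))
i=load('t13')['im'].astype(int);c=load('t13');print(proj(c,[.64,-.22,.165]))
for v in range(166,205,2): print(v,' '.join('%3d'%(i[v,u].sum()) for u in range(325,390,3)))
```

```text
[ 0.589 -0.219  0.15 ]
[ 0.598 -0.213  0.16 ]
[ 0.607 -0.207  0.17 ]
(np.float64(480.8344727613794), np.float64(-31.187493768279552)) (np.float64(441.8309862469084), np.float64(38.152645446461236))
(np.float64(359.19376519936066), np.float64(183.87857620848723))
166 435 419 347 256 264 255 266 303 421 330  54  72  88  92 102 133 386 288 107  76  69  74
168 429 427 430 357 365 355 375 401 421 398 224  49  76  95  98 120 207 358 338 149  62  66
170 431 429 420 423 425 421 419 412 433 430 400  67  40  58  94 176 175 197 325 366 251  82
172 424 428 424 417 425 425 424 425 431 422 395 210 256 151 254 387 252 187 196 287 403 314
174 412 430 422 425 430 428 429 425 378 301 279 281 378 381 412 426 408 304 189 201 234 375
176 425 425 429 420 429 423 422 379 222 157 149 145 208 370 423 419 427 418 356 203 185 195
178 422 420 425 424 424 425 391 233 150 152 143 141 146 239 404 434 420 429 423 388 245 197
180 426 433 426 407 437 357 322 154 162 143 136 134 134 194 329 432 423 424 422 422 400 297
182 429 431 434 429 408 212 287 213 226 186 136 131 130 198 267 419 428 430 425 424 435 347
184 430 4
[... 302 characters left out ...]
 150 223 229 221 118 216 241 287 315 379 418 424 431 428
192 429 422 437 166 234 227 302 144  75 171 219 214 133 226 255 279 270 270 323 428 422 425
194 425 432 441 182 228 221 283 133 118 113 188 224 133 230 290 265 266 266 262 283 326 414
196 426 432 433 189 218 217 220 269 102  53  98 205 144 237 309 261 269 258 264 268 265 338
198 430 436 431 237 209 207 195 263 196  57  64 110 205 303 272 264 264 261 268 272 261 268
200 440 422 432 354 175 196 185 184 225  56  69  66 233 278 264 268 266 263 262 267 265 264
202 431 422 424 422 176 185 176 167 147 134  75  76 227 265 256 262 256 265 267 266 263 247
204 430 425 430 431 310 163 161 142 151 157 130 149 265 267 258 259 270 263 262 269 273 222
```

Request:
{"op": "send_rows", "data": {
  "series": [
    [[0,0,2,0],[0,0,4,0],[-0.7,0.2,3,0.13],[-0.7,0.2,1,0.13],[-0.7,0.2,0,0.13],[-0.7,0.2,0,0.13],[-0.7,0.2,0,0.13],[-0.7,0.2,0,0.13]]
  ]
}}

```text
time_s: 36.3
tool_pos: [0.4456, -0.2855, 0.1839]
ee_rot: [-1.552, -2.731, -0.0]
ft_force: [-0.2, 0.2, 0.1]
finger_gap: 0.252
grasp_force: 3.0
```

Request:
{"op": "send_rows", "data": {
  "series": [
    [[-0.7,0,0,0.13],[0,0,0,0.13],[0,0,0,0.13],[0,0,0,0.13],[0,0,0,0.13],[0,0,0,0.13],[0,0,-1,0.13],[0,0,-1,0.13]]
  ]
}}

```text
time_s: 37.1
tool_pos: [0.4391, -0.2857, 0.1639]
ee_rot: [-0.01, 3.141, -0.0]
ft_force: [-0.6, -0.1, -0.4]
finger_gap: 0.252
grasp_force: 3.0
```

Request:
{"op": "send_rows", "data": {
  "series": [
    [[0,0,-1.5,0.13],[0,0,-2,0.128],[0,0,0,0],[0,0,0,0],[0,0,0,0]]
  ]
}}

```text
time_s: 37.6
tool_pos: [0.4395, -0.2859, 0.1297]
ee_rot: [-0.402, 3.115, -0.001]
ft_force: [-0.5, 0.7, 0.4]
finger_gap: 0.251
grasp_force: 3.0
```

Run:
```python
from h import *
snap('scene','s15');st()
c=load('s15');i=c['im'].astype(int)
u=np.array([.966,.259,0]);s=env.observe()['tool_pos'];g=np.array(s)-[0,0,.078]
print(proj(c,g),proj(c,g+.155*u),proj(c,[.614,-.239,.05]))
for v in range(134,206,4): print(v,' '.join('%3d'%(i[v,u].sum()) for u in range(160,240,3)))
```

```text
[ 0.4396 -0.2859  0.1298] ang 104.73 t 37.65 gap 0.246 f [0.6 0.8 0.4] q7 2.36
(np.float64(218.81175052137547), np.float64(150.20561053412908)) (np.float64(207.82369051533888), np.float64(190.54897265523283)) (np.float64(205.95584208192628), np.float64(198.50135316916828))
134 193 185 182 185 182 181 181 185 148 306 306 296 313 295 221 233  78  58 305 180  62  62  79 303 301 297 307
138 192 180 180 188 187 169 191 189 188 181 175 176 180 189 186 186  79  68 166 300 109  86 245 296 321 308 312
142 186 194 185 197 182 176 183 176 179 182 171 189 187 189 186 187 101  96  50 176 247  77 288 299 298 309 306
146 193 186 287 196 182 191 187 178 195 191 187 189 186 182 185 177 176  80  84  76  89  89 125 321 293 313 303
150 192 196 308 296 178 198 191 186 193 172 192 186 195 189 184 178 184  96  78  70  76  94 234 303 311 308 300
154 313 331 311 307 307 311 306 313 304 313 306 179 179 190 182 189 178 180 163 271 148 246 299 318 300 306 323
158 307 313 313 317 322 300 311 310 301 303 302 314 313 292 184 171 185 187 290 312 204 311 315 309 309 297 304
162 304 310 307 316 314 311 323 310 302 31
[... 489 characters left out ...]
 308 314 315 301 295 310 309
182 317 323 322 308 310 192 198 316 308 314 318 310 304 191 173 185 129 236 156 315 306 320 312 308 303 321 324
186 311 317 314 315 312 190 185 193 318 307 323 306 315 188 187 185  70  98 318 312 300 300 309 317 308 319 306
190 320 314 303 310 305 310 192 182 295 311 313 261 203 203 129 104  92  79 313 305 309 308 309 328 301 306 319
194 316 322 299 332 315 320 314 198 178 180 217 204 208 201 117  70 110  98 283 309 312 305 306 315 315 314 319
198 312 317 314 308 305 306 193 182 179 268 197 197 203 203 118  83 101  99 202 318 302 313 309 321 315 317 311
202 307 318 324 321 197 198 187 192 194 223 174 198 194 113 123  83  85  76 201 301 300 296 313 316 310 302 317
```

Request:
{"op": "send_rows", "data": {
  "series": [
    [[0.95,0.26,0,0],[0.95,0.26,0,0],[0.45,0.12,0,0],[0.2,0.05,0,0],[0,0,0,0],[0,0,0,0]]
  ]
}}

```text
time_s: 38.25
tool_pos: [0.4644, -0.2787, 0.1287]
ee_rot: [0.406, -3.115, -0.0]
ft_force: [-1.8, 0.0, -0.7]
finger_gap: 0.248
grasp_force: 3.0
```

Request:
{"op": "send_rows", "data": {
  "series": [
    [[0.25,0.07,0.7,0],[0.15,0.04,2.0,0],[0.3,0.08,1.3,0],[0.38,0.1,1.3,0],[0.55,0.15,1.25,0],[0.6,0.16,1.2,0],[0.75,0.2,1.1,0],[0.77,0.2,1.1,0]]
  ]
}}

```text
time_s: 39.05
tool_pos: [0.5029, -0.2684, 0.2293]
ee_rot: [-0.406, 3.115, -0.0]
ft_force: [0.6, -0.8, -0.8]
finger_gap: 0.247
grasp_force: 3.0
```

```bash
cat >> h.py <<'E'
def num(f,v0,v1,u0,u1,dv=4,du=3):
    i=load(f)['im'].astype(int)
    for v in range(v0,v1,dv): print(v,' '.join('%3d%s'%(i[v,u].sum(),'*' if i[v,u,0]-i[v,u,2]>9 and i[v,u].sum()<200 else ' ') for u in range(u0,u1,du)))
def hyp(f,u,angs,off=.078,r=.155):
    s=np.array(env.observe()['tool_pos'])-[0,0,off];c=load(f)
    print('grip',np.round(proj(c,s)),[(a,np.round(proj(c,s+r*(np.array([*u,0])*np.cos(np.radians(a))-np.array([0,0,np.sin(np.radians(a))]))))) for a in angs])
E
python3 - <<'E'
from h import *
snap('scene','s16');st();hyp('s16',(.966,.259),(0,20,40,60))
num('s16',130,206,180,235)
E
```

```text
[ 0.505  -0.2681  0.231 ] ang 104.93 t 39.1 gap 0.249 f [2.1 0.1 1.6] q7 2.27
grip [209. 137.] [(0, array([195., 181.])), (20, array([200., 194.])), (40, array([205., 199.])), (60, array([210., 197.]))]
130 312  308  303  304  288  298  173*  84*  75  111  145   92* 105* 301  306  300  306  322  303 
134 305  312  316  308  319  302  306   85*  89   65   65   97*  89* 299  305  315  293  308  309 
138 188  180  208  311  307  303  300  100*  73   92   47   67*  78* 318  304  313  314  321  308 
142 188  188  194  186  316  304  317  299  315   62   67  106  310  310  317  307  297  310  304 
146 186  181  194  292  322  312  308  305  303  270  291  271  314  321  310  317  313  316  315 
150 173  188  189  313  313  304  320  311  312  276  297  305  302  309  303  312  305  301  309 
154 204  190  193  308  309  300  316  313  323  107*  82* 301  314  305  302  306  307  316  304 
158 198  193  189  310  313  320  314  307  300  103* 107* 309  307  300  320  323  312  308  303 
162 204  196  318  312  300  303  305  312  309   93*  83  236  304  302  309  304  314  307  312 
166 19
[... 282 characters left out ...]
07  305 
178 308  319  195  192  305  315  316  307  233  131  241  138  302  314  320  304  300  300  322 
182 307  311  192  196  180  309  312  305  226  134  230  235  311  304  315  308  321  303  313 
186 184  321  306  188  184* 331  318  311  182   83* 175  248  312  304  302  311  300  311  309 
190 203  183  310  188  187  280  213  135  137   59*  93  313  303  298  312  306  327  314  311 
194 315  192  188  283  207  197  209  107  126   86   90* 115  304  322  307  315  316  315  318 
198 194  196  198  185  198  201  184  128  110   89*  94* 125  305  303  309  304  323  327  317 
202 188  201  187  173  181  201  211  115   92  104*  59  296  204  303  297  314  318  315  311
```

Request:
{"op": "send_rows", "data": {
  "series": [
    [[1.05,0.28,0.95,0],[1.05,0.28,0.95,0],[1.05,0.28,0.78,0],[1.05,0.28,0.78,0],[1.15,0.31,0.58,0],[1.15,0.31,0.58,0],[1.0,0.27,0.35,0],[0,0,0,0]]
  ]
}}

```text
time_s: 39.9
tool_pos: [0.5789, -0.2476, 0.2784]
ee_rot: [-0.409, 3.114, -0.0]
ft_force: [0.2, -0.2, 0.3]
finger_gap: 0.248
grasp_force: 3.0
```

Run:
```python
from h import *
snap('scene','s17');st();hyp('s17',(.966,.259),(60,70,80,90))
num('s17',134,210,180,235)
```

```text
[ 0.5778 -0.2482  0.2779] ang 104.9 t 39.95 gap 0.254 f [-0.2 -0.4 -0.1] q7 2.19
grip [200. 142.] [(60, array([202., 206.])), (70, array([205., 202.])), (80, array([207., 196.])), (90, array([209., 189.]))]
134 306  311  308   84*  76  236   78   65   78*  70  301  310  311  304  312  321  297  307  311 
138 308  314  311  104*  74   65   63   55  106*  70* 308  321  306  316  315  311  305  322  311 
142 296  311  309  151*  94  166   62   51   95*  77* 309  319  309  306  322  308  299  301  309 
146 297  314  316  313  191* 311   67   77   75  237  317  309  317  320  312  322  315  314  320 
150 302  312  312  302  310  315  215  227  227  305  312  305  315  325  304  315  312  322  309 
154 327  312  319  319  313  306  181  219  256  305  300  316  312  309  310  308  312  318  309 
158 311  314  327  304  309  316  303  118  114  315  310  317  307  301  326  319  318  313  311 
162 318  296  326  318  314  310  317   92   89* 311   99  240  323  304  308  322  317  321  314 
166 307  323  320  300  300  306  305   89*  84  114   56   81  312  306  316  293  309  315  312 
17
[... 286 characters left out ...]
04  324 
182 195  306  314  317  302  310  310  313   74  130  251  232  318  320  325  305  316  303  311 
186 187  204  315  314  315  331  319  308   93   92  178  256  315  313  309  306  312  316  309 
190 201  188  200  203  311  275  207  133  132   88  102* 323  306  302  320  318  324  305  313 
194 322  188  188  289  211  209  206  121  118   88   96* 107  306  319  300  320  316  319  321 
198 199  191  183  185  198  208  207  120  104   95  106* 112  310  303  304  310  327  328  317 
202 186  197  188  169  211  194  202  113  111   91*  78  298  212  305  309  315  314  310  321 
206 193  183  201  146  195  191  205  107   84  141  209  196  191  317  318  308  314  310  308
```

Request:
{"op": "send_rows", "data": {
  "series": [
    [[-0.3,-0.5,3.5,0],[0,-0.4,3.5,0],[1.5,0,0,0],[1.5,0,0,0],[1.6,0,0,0],[0,0,0,0],[0,0,0,0]]
  ],
  "squeeze": 6
}}

```text
time_s: 40.65
tool_pos: [0.6193, -0.2579, 0.3474]
ee_rot: [0.405, -3.114, -0.001]
ft_force: [0.5, -0.1, -0.4]
finger_gap: 0.255
grasp_force: 6.0
```

Run:
```python
from h import *
snap('scene','s18');st()
c=load('s18');print('tgt',proj(c,[.648,-.25,.117]),'rim',proj(c,[.647,-.23,.09]))
num('s18',134,214,170,235)
```

```text
[ 0.6191 -0.258   0.3476] ang 104.81 t 40.7 gap 0.254 f [ 0.7  0.2 -0.5] q7 2.18
tgt (np.float64(190.70175344117206), np.float64(188.1505011905572)) rim (np.float64(200.54973260050008), np.float64(197.80044581603872))
134 307  306  311  245  166  141  304  306  309  316  304  310  322  300  312  304  305  310  301  316  305  315 
138 310  305  311  198  222  239  246  311  309  298  304  303  315  293  314  311  301  314  313  322  304  320 
142 303  308  310  311  214  225  221  320  312  317  318  308  320  294  314  309  312  323  319  301  308  308 
146 321  306  310  307   95* 101* 121* 314  316  314  307  300  312  310  314  309  307  324  317  313  312  313 
150 301  310  311  308  107   96*  93  297  309  318  311  311  312  305  303  309  314  307  304  307  323  317 
154 315  310  314  316  198   81*  94* 310  307  309  317  313  315  306  302  318  304  305  309  304  314  302 
158 315  311  311  317  323   70* 101* 309  314  322  305  310  305  309  307  300  308  304  310  315  300  304 
162 315  315  315  321  310  106* 100* 307  300  301  300  305  306   98  102  300  
[... 696 characters left out ...]
6  306  320  311 
190 317  306  312  192  183  301  303  311  277  204  200  134   65   91*  97  303  300  312  307  305  320  312 
194 321  318  314  312  190  204  285  193  204  210  196  128   76  108* 101  298  315  304  315  311  315  303 
198 302  319  310  212  177  199  161  196  199  192  112  123   88   93* 133  241  299  303  310  319  330  303 
202 326  192  197  193  188  187  216  185  204  204  121  113   86   73  167  186  313  303  308  308  304  315 
206 197  180  191  197  192  186  137  242  191  197  112  111   83  257  198  196  306  316  306  305  310  311 
210 204  186  193  199  188  191  176  121  138  164  187  184  212  211  207  194  230  291  302  308  311  314
```

Request:
{"op": "send_rows", "data": {
  "series": [
    [[0,0.3,-1.5,0],[0,0,-2.5,0],[0,0,-2.5,0],[0,0,-2,0],[0,0,-1.7,0],[0,0,0,0]]
  ]
}}

```text
time_s: 41.3
tool_pos: [0.618, -0.2535, 0.2425]
ee_rot: [0.406, -3.11, -0.005]
ft_force: [-0.5, 1.2, -0.9]
finger_gap: 0.25
grasp_force: 6.0
```

Request:
{"op": "send_rows", "data": {
  "series": [
    [[0,0,0,0],[0,0,0,0],[0,0,0,0],[0,0,0,0],[0,0,2,0],[0,0,4,0],[0,0,4,0],[-1,0,2,0]]
  ],
  "grip": 0.4
}}

```text
time_s: 42.1
tool_pos: [0.6117, -0.2547, 0.3704]
ee_rot: [-0.406, 3.109, -0.004]
ft_force: [-0.3, -1.1, 0.4]
finger_gap: 0.6
grasp_force: 0.0
```

Run:
```python
from h import *
snap('scene','s19');st()
num('s19',130,214,150,235)
```

```text
[ 0.6105 -0.2558  0.373 ] ang 104.8 t 42.15 gap 0.599 f [-0.6 -0.6  2.4] q7 2.18
130 306  303  315  301  303  308  309  310  299  307  316  300  296  305  287  295  291  301  306  290  303  308  305  302  303  302  301  320  302 
134 297  298  301  295  309  302  297  304  307  304  304  317  309  301  302  312  307  293  310  304  307  307  305  302  306  309  298  307  298 
138 302  305  300  304  308  296  298  302  309  307  317  301  303  296  308  302  304  300  288  312  302  318  307  312  315  302  304  313  303 
142 310  314  308  307  303  306  296  302  300  306  288  303  308  309  315  315  310  305  314  302  300  304  303  295  311  298  293  297  316 
146 297  309  314  310  308  305  304  313  305  303  300  304  312  314  313  301  309  302  304  310  298  300  305  307  300  309  300  309  307 
150 307  316  305  309  303  308  315  306  319  314  296  306  306  291  297  315  315  297  311  302  293  304  301  306  303  302  301  312  305 
154 305  309  304  314  306  312  301  305  311  302  317  302  313  308  311  298  294  310  311  304  296  308  305  304  3
[... 1408 characters left out ...]
 197  189  308  182  189  282  116   83* 109* 119  129   86   94* 119  295  305  299  306  313  310  321 
198 301  310  311  313  305  311  302  307  181  186  184  180  198  169  103   90*  97* 113   94   85*  89* 113  304  302  309  308  316  307  312 
202 296  309  308  308  310  310  312  296  173  184  182  188  188  157  116   91*  89*  93   95   92*  79  293  207  304  288  303  312  301  309 
206 316  314  306  316  318  323  314  187  181  193  188  182  192  141  194   90*  84*  85*  92  135  202  211  180  306  311  293  307  295  297 
210 312  311  319  300  298  304  310  188  177  186  187  185  192  141  113  143  179  183  195  194  208  195  183  308  290  296  287  296  315
```

Request:
{"op": "send_rows", "data": {
  "series": [
    [[-0.9,4.8,0,-0.1276],[-0.9,4.8,0,-0.1276],[-0.9,4.8,0,-0.1276],[-0.9,4.8,0,-0.1276],[-0.9,4.8,0,-0.1276],[-0.9,4.8,0,-0.1276],[-0.9,4.8,0,-0.1276],[-0.9,4.8,0,-0.1276]]
  ]
}}

```text
time_s: 42.95
tool_pos: [0.5373, 0.1311, 0.3661]
ee_rot: [1.176, 2.913, 0.001]
ft_force: [1.3, -0.6, 0.3]
finger_gap: 0.599
grasp_force: 0.0
```

Request:
{"op": "send_rows", "data": {
  "series": [
    [[-0.9,4.8,0,-0.1276],[-0.9,4.8,-1,-0.1276],[-0.9,4.8,-1,-0.1276],[-0.9,4.5,-2,-0.1276],[0,0,-3,0],[0,0,0,0],[0,0,0,0],[0,0,0,0]]
  ]
}}

```text
time_s: 43.75
tool_pos: [0.5034, 0.3171, 0.2977]
ee_rot: [1.868, 2.524, 0.003]
ft_force: [-0.3, -0.7, -0.1]
finger_gap: 0.599
grasp_force: 0.0
```

Run:
```python
from h import *
snap('wrist','w20');st();brush('w20',60,500,10,285)
```

```text
[0.5034 0.3173 0.2979] ang 16.98 t 43.8 gap 0.602 f [ 0.5 -0.9  0.4] q7 -0.34
dark [209  90  19  28 479] ctr [0.4779 0.3923] size [0.02, 0.0289] closing ang 17.2
dark [154 233  21  42 486] ctr [0.4698 0.1946] size [0.0626, 0.0219] closing ang 1.2
dark [268 233  22  42 536] ctr [0.6013 0.2335] size [0.0219, 0.0637] closing ang 36.6
dark [322 256 118  19 416] ctr [0.737  0.2613] size [0.1487, 0.0262] closing ang -72.9
dark [ 27 273  94   2 187] ctr [0.3592 0.1339] size [0.1199, 0.0015] closing ang -73.5
```

Request:
{"op": "send_rows", "data": {
  "series": [
    [[-0.9,2.5,-3,0],[-0.9,2.5,-3,0],[-0.75,2.5,-3,0],[0,0,-4.5,0],[0,0,-4.5,0],[0,0,-2,0],[0,0,-1.3,0],[0,0,0,0]]
  ]
}}

```text
time_s: 44.6
tool_pos: [0.4771, 0.3927, 0.0827]
ee_rot: [1.867, 2.526, -0.001]
ft_force: [-1.1, -0.0, 0.8]
finger_gap: 0.599
grasp_force: 0.0
```

Request:
{"op": "send_rows", "data": {
  "series": [
    [[0,0,0,0],[0,0,0,0]]
  ]
}}

```text
time_s: 44.8
tool_pos: [0.4777, 0.394, 0.085]
ee_rot: [1.866, 2.526, 0.005]
ft_force: [-0.2, -0.2, -0.3]
finger_gap: 0.603
grasp_force: 0.0
```

Run:
```python
from h import *
a,b=load('t0'),load('s0')
for n,p,q in [('hooktip',(55,147),(519,318)),('posttop',(85,152),(483,315)),('mid',(70,147),(505,308))]:
    o1,d1=ray(a,*p);o2,d2=ray(b,*q);t,*_=np.linalg.lstsq(np.c_[d1,-d2],o2-o1,rcond=None)
    print(n,(o1+d1*t[0]).round(3),(o2+d2*t[1]).round(3))
c=load('s19')
for p in[(195,162),(210,162)]: print(onz(c,*p,.168).round(3))
c=load('w2');print('upstand front top edge',[onz(c,u,v,.054).round(4) for u,v in((365,118),(344,0))],[onz(c,u,v,0).round(4) for u,v in((346,0),)])
```

```text
hooktip [0.722 0.469 0.084] [0.722 0.469 0.084]
posttop [0.72  0.41  0.053] [0.72  0.415 0.055]
mid [0.72  0.428 0.094] [0.719 0.438 0.099]
[ 0.612 -0.248  0.168]
[ 0.601 -0.216  0.168]
upstand front top edge [array([ 0.6394, -0.0721,  0.054 ]), array([0.6112, 0.0436, 0.054 ])] [array([0.6233, 0.0599, 0.    ])]
```

Request:
{"op": "send_rows", "data": {
  "series": [
    [[0,-0.1,0,0],[0,0,0,0],[0,0,0,0],[0,0,0,0],[0,0,2,0],[0,0,4,0],[0,0,4,0],[0,0,0,0]]
  ],
  "grip": 1,
  "squeeze": 3
}}

```text
time_s: 45.6
tool_pos: [0.479, 0.3943, 0.1887]
ee_rot: [1.866, 2.526, 0.015]
ft_force: [0.5, -0.3, -0.5]
finger_gap: 0.252
grasp_force: 3.0
```

Request:
{"op": "send_rows", "data": {
  "series": [
    [[3,1,0,-0.1],[4,1.2,0,-0.1],[4,1.2,0,-0.1],[4,1.2,0,0],[1.6,1,0,0],[0,0,-3,0],[0,0,-2.9,0],[0,0,0,0]]
  ]
}}

```text
time_s: 46.4
tool_pos: [0.6398, 0.4465, 0.1177]
ee_rot: [-2.222, -2.219, 0.016]
ft_force: [0.0, -0.4, -1.9]
finger_gap: 0.249
grasp_force: 3.0
```

Run:
```python
from h import *
snap('scene','s21');st();hyp('s21',(0,-1),(0,10,20))
c=load('s21');print('cheek',proj(c,[.63,.2704,.07]),proj(c,[.68,.2704,.07]),proj(c,[.68,.2704,.008]))
num('s21',225,285,395,475)
```

```text
[0.641  0.4473 0.1207] ang -0.06 t 46.45 gap 0.252 f [ 0.  -0.5  1.5] q7 -0.61
grip [498. 289.] [(0, array([422., 268.])), (10, array([420., 275.])), (20, array([420., 282.]))]
cheek (np.float64(415.52920097775853), np.float64(254.62549128965168)) (np.float64(412.6597718025505), np.float64(273.70205676015104)) (np.float64(405.67203854450685), np.float64(288.6898750811147))
225 304  301  307  306  309  307  279  296  309  304  310  305  304  311  297  301  305  317  315  323  323  314  303  313  312  305  306 
229 289  292  303  312  292  315  293  311  299  298  314  315  305  313  300  322  304  311  306  317  318  309  315  310  311  314  322 
233 180  303  315  304  306  287  186  189  182  185  174  214  301  303  306  308  316  319  324  309  319  310  313  310  311  318  325 
237 166  166  173  308  308  301  167  174  182  176  168  183  172  177  170  229  322  305  300  313  322  312  309  307  329  327  305 
241 180  179  179  182  170  169  178  184  174  177  185  178  197  175  192  169  190  314  310  308  317  307  322  309  315  319  315 
245 259  261  139  252  142  
[... 659 characters left out ...]
  314 
265 144  181  260  226  259  124* 155* 176  183  172  170  172  184  177  196  180  176  170  186  306  302  324  321  310  311  303  296 
269  91  124  181  164  256  138* 163* 172  183  180  180  169  180  169  313  281  178  180  171  179  305  303  320  303  319  308  316 
273 108  151  134  115  134  125* 164* 183  188   71*  60*  85*  71*  55*  87  176  169  310  191  181  189  184  292  301  305  310  302 
277 132  135  127  144   67* 102* 181  188  180   77   46*  43*  76*  57*  47   47*  76   61   53*  56   89  137  170  180  299  312  320 
281 139  122  144   73*  92* 178  187  184  176  316  289  167  183  189  133   82   50*  50   59   56   41*  73*  58   54   38*  43*  49
```

Request:
{"op": "send_rows", "data": {
  "series": [
    [[0.3,-0.9,0.8,0],[0,-0.9,0,0],[0,-0.4,0,0],[0,-0.2,0,0],[0,0,0,0],[0,0,0,0]]
  ]
}}

```text
time_s: 47.05
tool_pos: [0.6454, 0.4246, 0.1323]
ee_rot: [-2.222, -2.22, -0.0]
ft_force: [-0.6, -0.2, -0.9]
finger_gap: 0.254
grasp_force: 3.0
```

Request:
{"op": "send_rows", "data": {
  "series": [
    [[0,-0.2,0,0],[0,-0.2,0,0],[0,0,0,0]]
  ]
}}

```text
time_s: 47.35
tool_pos: [0.6453, 0.4221, 0.1325]
ee_rot: [-2.221, -2.22, -0.004]
ft_force: [-0.0, 5.3, 0.4]
finger_gap: 0.25
grasp_force: 3.0
```

Request:
{"op": "send_rows", "data": {
  "series": [
    [[0,-0.1,1.35,0],[0,-0.15,1.35,0],[0,-0.32,1.3,0],[0,-0.4,1.3,0],[0,-0.58,1.25,0],[0,-0.63,1.2,0],[0,-0.78,1.1,0],[0,-0.8,1.1,0]]
  ]
}}

```text
time_s: 48.15
tool_pos: [0.6457, 0.3818, 0.2326]
ee_rot: [2.223, 2.22, -0.0]
ft_force: [0.3, 0.7, -0.1]
finger_gap: 0.249
grasp_force: 3.0
```

Run:
```python
from h import *
snap('scene','s22');st();hyp('s22',(0,-1),(0,20,40,60))
num('s22',221,305,395,475)
```

```text
[0.6469 0.3803 0.2348] ang -0.19 t 48.2 gap 0.244 f [ 1.2 -0.5  1.2] q7 -0.55
grip [485. 251.] [(0, array([402., 230.])), (20, array([401., 247.])), (40, array([409., 263.])), (60, array([424., 277.]))]
221 292  301  299  302  305  303  311  312  292  303  296  307  306  308  313  313  310  300  299  310  307  310  314  297  305  313  308 
225 304  299  307  307  308  301  292  290  305  301  316  302  304  308  302  311  307  318  311  313  314  318  305  313  312  298  311 
229 293  296  309  315  303  301  315  309  300  301  316  307  307  309  318  315  310  313  304  321  326  309  314  308  306  317  316 
233 309  288  317  301  302  309  309  304  310  302  312  306  303  301  298  313  305  315  322  306  318  315  306  314  304  317  319 
237 296  305  302  310  307  305  303  309  309  297  308  313  298  314  314  319  316  303  306  314  317  309  312  304  318  328  304 
241 303  293  294  307  293  296  294  316  297  308  305  300  321  305  322  312  311  315  313  311  319  300  318  305  318  306  309 
245 171  161  188  167  237  300  312  307  316  301  302  312 
[... 1320 characters left out ...]
  306 
285 147  140  142   74* 154* 316  311  316  304  304  304  308  321  315  302  313  320  306  321  307  314  322  309  307  309  309  315 
289 112* 154  139* 150* 301  316  316  307  308  314  314  309  299  314  309  317  312  331  318  311  301  311  316  308  312  316  308 
293 155* 107* 146* 163* 302  313  308  299  312  304  314  311  302  321  322  317  306  323  313  308  318  318  312  323  325  324  304 
297 301  304  311  301  302  303  298  302  318  306  284  308  316  310  308  311  301  299  317  320  308  308  307  317  325  314  310 
301 310  314  301  318  308  305  304  315  317  306  298  310  295  186  294  303  292  303  310  317  318  315  316  304  313  308  302
```

Request:
{"op": "send_rows", "data": {
  "series": [
    [[0,-1.1,0.95,0],[0,-1.1,0.95,0],[0,-1.1,0.78,0],[0,-1.1,0.78,0],[0,-1.2,0.58,0],[0,-1.2,0.58,0],[0,-1.05,0.35,0],[0,0,0,0]]
  ]
}}

```text
time_s: 49.0
tool_pos: [0.6464, 0.3017, 0.2821]
ee_rot: [2.225, 2.216, 0.0]
ft_force: [-0.2, 0.1, -0.6]
finger_gap: 0.249
grasp_force: 3.0
```

Run:
```python
from h import *
snap('scene','s23');st();hyp('s23',(0,-1),(50,60,70,80,90))
num('s23',205,297,395,465)
```

```text
[0.6459 0.3031 0.2816] ang -0.15 t 49.05 gap 0.248 f [ 0.1  0.4 -0.4] q7 -0.46
grip [451. 225.] [(50, array([384., 248.])), (60, array([393., 255.])), (70, array([404., 261.])), (80, array([415., 266.])), (90, array([428., 270.]))]
205 307  316  304  316  309  306  315  303  304  316  310  313  309  309  313  308  265   32   29   65   78   69   73   60 
209 317  314  306  301  311  308  307  307  306  319  309  302  316  330  301  298  305  298   28   45   73   57   55   51 
213 312  307  306  312  329  322  314  320  320  310  313  315  299  310  313  304  315  211   24   63   47   52   53   27 
217 302  307  323  303  318  303  299  319  319  310  300  306  311  313  295  311  302   74   26   43   17   51   50   41 
221 310  305  309  321  319  304  316  323  302  298  299  320  325  306  320  310   73   26*  49*  52*  27*  23*  30   26*
225 313  310  317  312  314  316  294  300  303  312  320  321  314  316  308  316   24*  51   25*  45*  26   58*  48   15*
229 292  300  315  316  312  318  318  315  310  330  312  314  311  316  314  322  202   60*  57*  45*  47*  34*  55*  47 

[... 1282 characters left out ...]
  322  312  318  318  314  298  319  315  322  316  324  331  328  316  320  296 
277 133  142  126  155   93* 123* 299  317  319  313  316  320  307  309  317  306  312  319  308  319  322  306  316  320 
281 137  109  150   78* 102* 316  321  315  301  327  316  320  311  325  324  311  313  326  330  318  324  317  320  312 
285 132  137  160   87* 162* 322  316  325  318  302  315  312  324  322  311  317  317  324  321  313  320  338  311  314 
289 117* 138* 162* 165* 310  331  311  315  319  321  312  315  305  310  319  327  325  333  321  317  314  311  327  323 
293 160* 113* 158* 166* 307  321  316  309  324  316  313  318  317  331  325  320  316  314  330  329  327  318  323  329
```

Request:
{"op": "send_rows", "data": {
  "series": [
    [[0,0.4,3.5,0],[0,0,4,0],[0,-2,0,0],[0.2,-4,0,0],[0.2,-4.6,0,0],[0.2,-4.6,0,0],[0.2,-4.6,0,0],[0.2,-4.6,0,0]]
  ],
  "squeeze": 6
}}

```text
time_s: 49.85
tool_pos: [0.6552, 0.0628, 0.3555]
ee_rot: [-2.221, -2.221, 0.001]
ft_force: [0.9, 0.5, -0.2]
finger_gap: 0.247
grasp_force: 6.0
```

Request:
{"op": "send_rows", "data": {
  "series": [
    [[0.2,-4.6,0,0],[0.2,-4.6,0,0],[0.2,-4.6,0,0],[0.1,-4.6,0,0],[0,-4,0,0],[0,-3.2,0,0],[0,0,0,0],[0,0,0,0]]
  ]
}}

```text
time_s: 50.65
tool_pos: [0.6623, -0.1922, 0.3554]
ee_rot: [-2.223, -2.218, 0.001]
ft_force: [0.0, 1.2, -0.5]
finger_gap: 0.25
grasp_force: 6.0
```

Run:
```python
from h import *
snap('scene','s24');st()
c=load('s24');print('tgt',proj(c,[.663,-.226,.125]))
num('s24',138,210,170,235)
```

```text
[ 0.6628 -0.1905  0.3555] ang -0.0 t 50.7 gap 0.249 f [ 0.3  1.  -0.3] q7 0.3
tgt (np.float64(196.40899115449585), np.float64(192.73109987060215))
138 307  289  137*  80   79*  80*  60*  76   79   94*  75   86   85  305  302  309  316  331  312  320  317  317 
142 307  308  314  318  309  314   93   61*  67*  90*  86   82   46  294  313  314  298  322  321  298  312  317 
146 318  308  304  312  312  304  202   97   89*  69*  87*  74   82  310  323  313  324  317  316  316  325  306 
150 307  316  330  304  310  320  318  305  232   73*  96*  69  261  313  315  313  325  302  306  317  324  308 
154 318  309  308  317  317  328  319  307  314  313  159  220  170  295  300  326  311  302  313  310  306  302 
158 318  318  300  319  321  324  304  308  305  328  163  204  233  310  313  309  320  305  314  322  317  311 
162 320  320  319  324  307  319  319   79   74   76   91  119  238  103  145  318  310  317  310  319  320  314 
166 328  316  325  309  311  311  314   74   78   88   83   90* 261   71   67   92  312  315  311  311  304  314 
170 322  310  320  309  314  310  319   6
[... 397 characters left out ...]
8  313  310  307 
186 192  317  181  185  321  325  317  321   96* 108*  76   74   74  177  118* 318  323  304  311  319  311  312 
190 188  188  320  184  191  319  310  318   87*  88   69   82   82   96*  91* 304  309  318  325  319  318  321 
194 220  192  195  313  181* 191  270  123   88*  84*  90  104   68   86*  89  310  311  319  316  323  313  307 
198 196  201  191  200  182  186  152  107   86   90*  96  124   77  110*  99  234  309  316  307  329  320  309 
202 188  188  188  196  194  194  214  183  102  109*  95* 125   67   81  166  198  304  310  311  325  312  314 
206 213  182* 183  200  191  193  137  247  107   98*  90* 111   64* 253  209  191  326  317  309  317  313  324
```

Request:
{"op": "send_rows", "data": {
  "series": [
    [[0,-0.8,0,0],[0,0,-2.5,0],[0,0,-2.5,0],[0,0,-2,0],[0,0,-1.5,0],[0,0,0,0]]
  ]
}}

```text
time_s: 51.3
tool_pos: [0.6618, -0.1986, 0.2689]
ee_rot: [-2.219, -2.219, 0.003]
ft_force: [-0.2, 0.4, -0.3]
finger_gap: 0.244
grasp_force: 6.0
```

Request:
{"op": "send_rows", "data": {
  "series": [
    [[0,0,-1,0],[0,0,-1,0],[0,0,-0.5,0],[0,0,0,0]]
  ]
}}

```text
time_s: 51.7
tool_pos: [0.6622, -0.1999, 0.2457]
ee_rot: [-2.222, -2.219, 0.001]
ft_force: [-1.9, -0.3, -0.3]
finger_gap: 0.253
grasp_force: 6.0
```

Request:
{"op": "send_rows", "data": {
  "series": [
    [[0,0,0,0],[0,0,0,0],[0,0,0,0],[0,0,0,0],[0,0,2,0],[0,0,4,0],[0,0,4,0],[-1,2,2,0]]
  ],
  "grip": 0.4
}}

```text
time_s: 52.5
tool_pos: [0.6535, -0.183, 0.3703]
ee_rot: [2.223, 2.211, 0.003]
ft_force: [-0.3, -0.5, -0.4]
finger_gap: 0.602
grasp_force: 0.0
```

Request:
{"op": "send_rows", "data": {
  "series": [
    [[-2,4,0,0],[-3,3.5,0,0],[-3,3,0,0],[-3,1,-2,0],[-2,0,-3,0],[0,0,0,0],[0,0,0,0]]
  ],
  "grip": 0
}}

```text
time_s: 53.2
tool_pos: [0.5232, -0.0649, 0.317]
ee_rot: [2.223, 2.219, 0.001]
ft_force: [0.7, -0.5, 1.0]
finger_gap: 0.999
grasp_force: 0.0
```

Run:
```python
from h import *
snap('wrist','w25');snap('scene','s25');st()
a=load('w25')['im'][:290,100:460,::-1]
b=cv2.resize(load('s25')['im'][140:290,170:430,::-1],None,fx=1.67,fy=1.67)
o=np.zeros((580,800,3),np.uint8);a2=cv2.resize(a,None,fx=1.1,fy=1.1);o[:a2.shape[0],:a2.shape[1]]=a2;o[325:325+b.shape[0],:b.shape[1]]=b
t=cv2.resize(load('s25')['im'][150:240,170:240,::-1],None,fx=4.5,fy=4.5);o[:405,480:795]=t
cv2.imwrite('pics/f25.png',o)
```

```text
[ 0.5246 -0.0651  0.3179] ang -0.1 t 53.3 gap 0.996 f [0.1 0.  0.1] q7 0.06
```

View pics/f25.png

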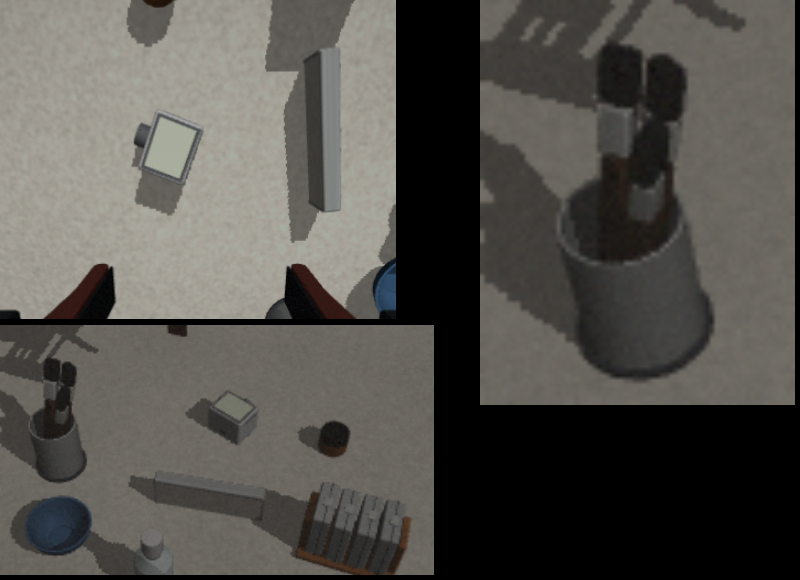

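Run:
```python
from h import *
np.set_printoptions(precision=4,suppress=True)
c=load('w25');i=c['im'].astype(int)
for v in range(50,190,20): print(v,[int(i[v,u].sum()) for u in range(362,414)])
h=cv2.cvtColor(c['im'],cv2.COLOR_RGB2HSV)
reg=c['im'][85:185,210:300].astype(int);m=((reg[...,1]-reg[...,2]>12)&(reg[...,1]>=reg[...,0]-2)&(reg.sum(2)>420)).astype(np.uint8)
k,l,s,ce=cv2.connectedComponentsWithStats(m);j=1+np.argmax(s[1:,4]);print(s[j])
r=cv2.minAreaRect(np.argwhere(l==j)[:,::-1].astype(np.float32));b=cv2.boxPoints(r)+[210.0,85.0]
Q=np.array([onz(c,x,y,.048)[:2] for x,y in b]);e=[Q[1]-Q[0],Q[2]-Q[1]]
print('lamp',Q.mean(0),[(np.linalg.norm(x).round(4),np.degrees(np.arctan2(x[1],x[0])).round(1)) for x in e])
```

```text
50 [273, 274, 268, 274, 269, 279, 284, 282, 289, 285, 277, 267, 271, 259, 268, 271, 284, 273, 260, 230, 202, 153, 134, 135, 122, 137, 157, 158, 163, 222, 315, 372, 393, 395, 388, 377, 387, 392, 385, 379, 378, 380, 388, 390, 386, 374, 368, 413, 451, 455, 451, 451]
70 [464, 467, 470, 473, 464, 461, 455, 453, 328, 271, 268, 274, 277, 283, 267, 194, 177, 178, 173, 173, 171, 175, 176, 174, 175, 176, 174, 166, 156, 190, 284, 366, 397, 401, 396, 386, 384, 395, 388, 385, 379, 377, 387, 386, 393, 379, 373, 413, 468, 467, 461, 451]
90 [304, 281, 272, 281, 276, 278, 279, 266, 271, 271, 268, 279, 274, 275, 275, 235, 177, 170, 168, 165, 162, 172, 172, 174, 167, 171, 166, 165, 164, 159, 255, 344, 387, 398, 397, 386, 381, 390, 389, 392, 384, 378, 384, 393, 393, 395, 380, 414, 474, 473, 474, 472]
110 [291, 281, 280, 281, 286, 287, 287, 288, 281, 278, 268, 277, 272, 272, 278, 283, 216, 175, 168, 169, 172, 164, 166, 169, 159, 170, 167, 165, 165, 138, 205, 307, 386, 402, 395, 384, 383, 387, 389, 382, 385, 380, 382, 389, 394, 396, 371, 434, 479, 480, 474, 478]
130 [285, 288, 292, 290, 282, 282, 280, 275
[... 183 characters left out ...]
96, 395, 389, 415, 459, 470, 476, 467]
150 [270, 275, 279, 284, 283, 291, 291, 288, 286, 281, 276, 271, 280, 284, 281, 284, 275, 258, 167, 174, 173, 170, 174, 167, 170, 164, 176, 168, 168, 168, 156, 210, 318, 383, 389, 395, 388, 387, 386, 381, 388, 384, 379, 387, 391, 391, 402, 412, 468, 484, 469, 452]
170 [285, 281, 280, 276, 282, 271, 279, 284, 279, 285, 286, 282, 279, 274, 276, 287, 284, 283, 233, 174, 176, 180, 183, 182, 168, 171, 166, 174, 166, 175, 173, 158, 277, 346, 387, 390, 393, 396, 384, 386, 385, 384, 383, 388, 399, 400, 413, 396, 446, 460, 456, 467]
[  22   22   46   55 1538]
lamp [ 0.4947 -0.0072] [(np.float64(0.0494), np.float64(67.6)), (np.float64(0.0367), np.float64(-19.0))]
```

Run:
```python
from h import *
np.set_printoptions(precision=4,suppress=True)
c=load('w25')
T=np.array([onz(c,u,v,.054)[:2] for u,v in[(391.8,50),(392.1,70),(392.3,90),(392.6,110),(393.1,130),(393.6,150),(394.0,170)]])
B=np.array([onz(c,u,v,0)[:2] for u,v in[(376.9,70),(377.3,90),(378,110),(378.6,130),(379.4,150),(380.2,170)]])
R=np.array([onz(c,u,v,.054)[:2] for u,v in[(408.7,50),(408.9,70),(409,90),(409,110),(409.2,130),(409.6,150)]])
for n,P in(('top',T),('bot',B),('rear',R)):
    a,b=np.polyfit(P[:,1],P[:,0],1);print(n,'x=%.4f%+.4f*y'%(b,a),'angle of normal',np.degrees(np.arctan(-a)), 'y range',P[:,1].min(),P[:,1].max())
```

```text
top x=0.6434-0.1211*y angle of normal 6.902677160231388 y range -0.045707986747064826 0.07408964124281675
bot x=0.6442-0.1226*y angle of normal 6.9893235563997 y range -0.054412987517387774 0.0631752210403565
rear x=0.6605-0.1254*y angle of normal 7.145319200674218 y range -0.02397997656639201 0.07392891157975212
```

Request:
{"op": "send_rows", "data": {
  "series": [
    [[-0.5,1,0,0.15],[-0.5,1,0,0.15],[-0.5,1,0,0.15],[-0.5,1,-2,0.15],[-0.5,1,-3,0.15],[-0.46,0.8,-3,0.15],[0,0,-3,0.15],[0,0,-3,0.165]]
  ]
}}

```text
out of range: a turn must lie within [-0.15, 0.15]
```

Request:
{"op": "send_rows", "data": {
  "series": [
    [[-0.5,1,0,0.149],[-0.5,1,0,0.149],[-0.5,1,0,0.149],[-0.5,1,-2,0.149],[-0.5,1,-3,0.149],[-0.46,0.8,-3,0.149],[0,0,-3,0.149],[0,0,-3,0.149]]
  ]
}}

```text
time_s: 54.1
tool_pos: [0.4954, -0.0065, 0.1763]
ee_rot: [0.583, 3.084, 0.002]
ft_force: [0.0, 0.1, 0.6]
finger_gap: 1.001
grasp_force: 0.0
```

Request:
{"op": "send_rows", "data": {
  "series": [
    [[0,0,0,0.021],[0,0,0,0],[0,0,0,0]]
  ]
}}

```text
time_s: 54.4
tool_pos: [0.4948, -0.0069, 0.1781]
ee_rot: [0.566, 3.087, 0.001]
ft_force: [0.2, 0.3, 0.1]
finger_gap: 0.999
grasp_force: 0.0
```

Run:
```python
from h import *
st();snap('top','t26');c=load('t26');print(proj(c,[.495,-.007,.048]))
reg=c['im'][230:275,235:280].astype(int);m=((reg[...,1]-reg[...,2]>8)&(reg[...,1]>=reg[...,0]-2)&(reg.sum(2)>330));print(m.sum(),np.argwhere(m).mean(0)+[230,235])
c=load('t6');reg=c['im'][230:275,235:280].astype(int);m=((reg[...,1]-reg[...,2]>8)&(reg[...,1]>=reg[...,0]-2)&(reg.sum(2)>330));print(m.sum(),np.argwhere(m).mean(0)+[230,235])
```

```text
[ 0.4948 -0.0069  0.1781] ang 69.22 t 54.4 gap 0.999 f [0.2 0.3 0.1] q7 1.1
(np.float64(256.3810432420361), np.float64(252.292186600527))
0 [nan nan]
411 [249.9756691  255.02919708]<stdin>:3: RuntimeWarning: Mean of empty slice.
  ret = um.true_divide(
```

Request:
{"op": "send_rows", "data": {
  "series": [
    [[0,0,-4,0],[0,0,-3,0],[0,0,-1.6,0],[0,0,0,0],[0,0,0,0]]
  ]
}}

```text
time_s: 54.95
tool_pos: [0.494, -0.0067, 0.0914]
ee_rot: [0.562, 3.089, 0.001]
ft_force: [-0.3, -0.4, 0.6]
finger_gap: 1.0
grasp_force: 0.0
```

Request:
{"op": "send_rows", "data": {
  "series": [
    [[0,0,0,0],[0,0,0,0],[0,0,0,0],[0,0,0,0],[0,0,0,0]]
  ],
  "grip": 1,
  "squeeze": 10
}}

```text
time_s: 55.45
tool_pos: [0.4935, -0.0067, 0.091]
ee_rot: [0.561, 3.09, 0.001]
ft_force: [-1.2, 0.3, 7.3]
finger_gap: 0.703
grasp_force: 10.0
```

Request:
{"op": "send_rows", "data": {
  "series": [
    [[0,0,0.5,0],[0,0,1,0],[0,0,0,0],[0,0,0,0]]
  ]
}}

```text
time_s: 55.85
tool_pos: [0.4932, -0.0068, 0.1056]
ee_rot: [0.561, 3.09, 0.0]
ft_force: [-0.4, 1.2, -3.5]
finger_gap: 0.71
grasp_force: 10.0
```

Run:
```python
from h import *
st()
```

```text
[ 0.4932 -0.0068  0.1056] ang 69.43 t 55.85 gap 0.71 f [-0.4  1.2 -3.5] q7 1.1
```

Request:
{"op": "send_rows", "data": {
  "series": [
    [[2.5,0.1,0,0.12],[3,0.2,0,0.12],[3,0.2,0,0.12],[2.5,0.2,0,0.12],[0,0,0,0],[0,0,0,0],[0,0,0,0]]
  ]
}}

```text
time_s: 56.55
tool_pos: [0.6016, -0.0, 0.1047]
ee_rot: [0.188, -3.134, 0.0]
ft_force: [0.0, -0.2, -2.0]
finger_gap: 0.709
grasp_force: 10.0
```

Request:
{"op": "send_rows", "data": {
  "series": [
    [[0,0,-0.5,0],[0,0,-0.5,0],[0,0,-0.3,0],[0,0,0,0],[0,0,0,0]]
  ]
}}

```text
time_s: 57.05
tool_pos: [0.6029, 0.0003, 0.0922]
ee_rot: [0.19, -3.136, 0.0]
ft_force: [-0.1, -0.1, -1.1]
finger_gap: 0.705
grasp_force: 10.0
```

Run:
```python
from h import *
st()
```

```text
[6.029e-01 3.000e-04 9.220e-02] ang 96.93 t 57.05 gap 0.705 f [-0.1 -0.1 -1.1] q7 1.49
```

Request:
{"op": "send_rows", "data": {
  "series": [
    [[0.5,0.06,-0.1,0],[0.4,0.05,0,0],[0.3,0.04,0,0],[0,0,0,0],[0,0,0,0]]
  ]
}}

```text
time_s: 57.55
tool_pos: [0.6151, 0.0018, 0.0913]
ee_rot: [0.19, -3.136, -0.0]
ft_force: [-0.5, 0.7, -1.8]
finger_gap: 0.709
grasp_force: 10.0
```

Request:
{"op": "send_rows", "data": {
  "series": [
    [[0.2,0.02,0,0],[0,0,0,0],[0,0,0,0]]
  ]
}}

```text
time_s: 57.85
tool_pos: [0.617, 0.0019, 0.0913]
ee_rot: [0.19, -3.136, -0.0]
ft_force: [-0.1, 0.1, -1.9]
finger_gap: 0.701
grasp_force: 10.0
```

Request:
{"op": "send_rows", "data": {
  "series": [
    [[0.2,0.02,-0.1,0],[0,0,0,0],[0,0,0,0]]
  ]
}}

```text
time_s: 58.15
tool_pos: [0.6182, 0.002, 0.0907]
ee_rot: [0.19, -3.134, 0.0]
ft_force: [-4.1, -0.4, 6.5]
finger_gap: 0.704
grasp_force: 10.0
```

Request:
{"op": "send_rows", "data": {
  "series": [
    [[0.1,0.01,-0.1,0],[0,0,0,0],[0,0,0,0]]
  ]
}}

```text
time_s: 58.45
tool_pos: [0.619, 0.0021, 0.0901]
ee_rot: [0.189, -3.133, 0.0]
ft_force: [-6.5, -0.2, 9.7]
finger_gap: 0.706
grasp_force: 10.0
```

Request:
{"op": "send_rows", "data": {
  "series": [
    [[0.15,0.02,0.05,0],[0,0,0,0],[0,0,0,0]]
  ]
}}

```text
time_s: 58.75
tool_pos: [0.6195, 0.0021, 0.09]
ee_rot: [0.19, -3.131, 0.001]
ft_force: [-8.4, -1.1, 8.8]
finger_gap: 0.703
grasp_force: 10.0
```

Request:
{"op": "send_rows", "data": {
  "series": [
    [[0,0,0,0],[0,0,0,0],[0,0,0,0],[0,0,0,0],[-0.1,0,3,0],[0,0,3.5,0],[0,0,0,0]]
  ],
  "grip": 0
}}

```text
time_s: 59.45
tool_pos: [0.6233, 0.0026, 0.1593]
ee_rot: [-0.189, 3.128, 0.0]
ft_force: [0.2, -0.5, 0.3]
finger_gap: 0.999
grasp_force: 0.0
```

Request:
{"op": "send_rows", "data": {
  "series": [
    [[-3,-0.37,0,0],[-3.95,-0.48,0,0],[0,0,0,0],[0,0,0,0],[0,0,0,0],[0,0,0,0],[0,0,0,0],[0,0,0,0]]
  ],
  "grip": 1
}}

```text
time_s: 60.25
tool_pos: [0.5515, -0.0059, 0.1547]
ee_rot: [-0.19, 3.136, 0.0]
ft_force: [0.4, -0.0, 0.3]
finger_gap: 0.312
grasp_force: 0.0
```

Run:
```python
from h import *
np.set_printoptions(precision=4,suppress=True)
st();snap('scene','s27');snap('top','t27')
b=cv2.resize(load('s27')['im'][170:310,170:430,::-1],None,fx=2.9,fy=2.9)
cv2.imwrite('pics/f27.png',cv2.convertScaleAbs(b,alpha=1.4))
```

```text
[ 0.5515 -0.0059  0.1547] ang 96.94 t 60.25 gap 0.312 f [ 0.4 -0.   0.3] q7 1.51
```

View pics/f27.png

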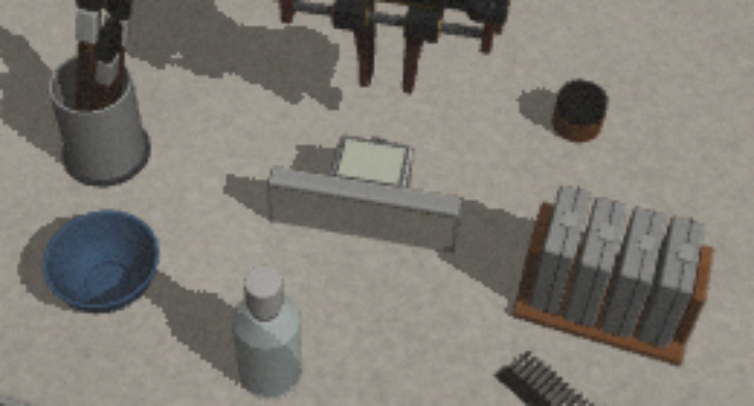

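Request:
{"op": "send_rows", "data": {
  "series": [
    [[0,0,0,0],[0,0,0,0],[0,0,0,0],[0,0,0,0]]
  ]
}}

```text
time_s: 60.75
tool_pos: [0.551, -0.0061, 0.1548]
ee_rot: [0.19, -3.136, -0.0]
ft_force: [-0.1, -0.4, -0.9]
finger_gap: 0.004
grasp_force: 0.0
```

Run:
```python
from h import *
np.set_printoptions(precision=4,suppress=True)
st()
snap('wrist','w28')
for n in('s27','w28'):
    c=load(n);reg=c['im'].astype(int);print(n,'pred',proj(c,[.618,.002,.048]))
    m=((reg[...,1]-reg[...,2]>8)&(reg[...,1]>=reg[...,0]-2)&(reg.sum(2)>330)).astype(np.uint8)
    k,l,s,ce=cv2.connectedComponentsWithStats(m);j=1+np.argmax(s[1:,4]);print(s[j],ce[j])
    p=np.argwhere(l==j)[:,::-1].astype(np.float32)
    b=cv2.boxPoints(cv2.minAreaRect(p)) if n!='s27' else cv2.approxPolyDP(cv2.convexHull(p),4,True)[:,0]
    Q=np.array([onz(c,x,y,.048)[:2] for x,y in b]);e=np.roll(Q,-1,0)-Q
    print(Q.mean(0),[(np.linalg.norm(x).round(4),np.degrees(np.arctan2(x[1],x[0])).round(1)) for x in e])
```

```text
[ 0.551  -0.0061  0.1548] ang 96.93 t 60.75 gap 0.004 f [-0.1 -0.4 -0.9] q7 1.51
s27 pred (np.float64(297.7719399109655), np.float64(224.93759327227414))
[287 219  22  14 232] [297.7716 225.2716]
[0.6195 0.0024] [(np.float64(0.0303), np.float64(7.9)), (np.float64(0.0448), np.float64(-82.3)), (np.float64(0.031), np.float64(-174.6)), (np.float64(0.0435), np.float64(96.8))]
w28 pred (np.float64(282.8890061929006), np.float64(329.14073950134775))
[254 212  46  27 394] [276.4746 227.7386]
[ 0.543  -0.0116] [(np.float64(0.0123), np.float64(171.0)), (np.float64(0.0314), np.float64(80.9)), (np.float64(0.0125), np.float64(-6.6)), (np.float64(0.0319), np.float64(-99.4))]
```

Request:
{"op": "send_rows", "data": {
  "series": [
    [[0,0,-3,0],[0,0,-2.5,0],[0,0,-1.1,0],[0,0,0,0],[0,0,0,0]]
  ]
}}

```text
time_s: 61.3
tool_pos: [0.5514, -0.006, 0.0893]
ee_rot: [-0.19, 3.135, 0.0]
ft_force: [0.4, -0.3, -0.1]
finger_gap: 0.006
grasp_force: 0.0
```

Request:
{"op": "send_rows", "data": {
  "series": [
    [[0.6,0.07,0,0],[0.5,0.06,0,0],[0.3,0.04,0,0],[0,0,0,0],[0,0,0,0]]
  ]
}}

```text
time_s: 61.8
tool_pos: [0.5651, -0.0044, 0.0889]
ee_rot: [-0.19, 3.136, 0.0]
ft_force: [-0.7, -0.5, 0.3]
finger_gap: 0.005
grasp_force: 0.0
```

Request:
{"op": "send_rows", "data": {
  "series": [
    [[0.25,0.03,0,0],[0.25,0.03,0,0],[0,0,0,0],[0,0,0,0]]
  ]
}}

```text
time_s: 62.2
tool_pos: [0.5696, -0.0039, 0.0886]
ee_rot: [0.19, -3.135, 0.0]
ft_force: [-1.5, 0.1, 1.1]
finger_gap: 0.005
grasp_force: 1.0
```

Request:
{"op": "send_rows", "data": {
  "series": [
    [[0.2,0.02,0,0],[0,0,0,0],[0,0,0,0]]
  ]
}}

```text
time_s: 62.5
tool_pos: [0.5715, -0.0037, 0.0886]
ee_rot: [0.19, -3.135, 0.0]
ft_force: [-3.7, -0.4, 1.6]
finger_gap: 0.003
grasp_force: 1.9
```

Request:
{"op": "send_rows", "data": {
  "series": [
    [[0.2,0.02,0,0],[0,0,0,0],[0,0,0,0]]
  ]
}}

```text
time_s: 62.8
tool_pos: [0.5734, -0.0035, 0.0886]
ee_rot: [0.19, -3.134, 0.0]
ft_force: [-5.3, 0.1, 3.5]
finger_gap: 0.006
grasp_force: 2.7
```

Request:
{"op": "send_rows", "data": {
  "series": [
    [[0.2,0.02,0,0],[0,0,0,0],[0,0,0,0]]
  ]
}}

```text
time_s: 63.1
tool_pos: [0.5745, -0.0033, 0.0885]
ee_rot: [0.19, -3.132, 0.0]
ft_force: [-7.8, -0.7, 5.9]
finger_gap: 0.004
grasp_force: 4.0
```

Request:
{"op": "send_rows", "data": {
  "series": [
    [[0.15,0.02,0,0],[0,0,0,0],[0,0,0,0]]
  ]
}}

```text
time_s: 63.4
tool_pos: [0.5748, -0.0033, 0.0884]
ee_rot: [0.189, -3.13, 0.001]
ft_force: [-11.6, -0.7, 9.4]
finger_gap: 0.001
grasp_force: 5.9
```

Request:
{"op": "send_rows", "data": {
  "series": [
    [[0.15,0.02,0,0],[0,0,0,0],[0,0,0,0]]
  ]
}}

```text
time_s: 63.7
tool_pos: [0.5751, -0.0033, 0.0881]
ee_rot: [0.189, -3.127, 0.001]
ft_force: [-14.3, -0.8, 10.6]
finger_gap: 0.005
grasp_force: 7.4
```

Request:
{"op": "send_rows", "data": {
  "series": [
    [[-0.3,-0.04,0,0],[-0.3,-0.04,0,0],[-0.4,-0.05,0,0],[-0.8,-0.1,0,0],[-1.5,-0.2,0,0],[-2,-0.2,0,0],[0,0,3,0],[0,0,4,0]]
  ]
}}

```text
time_s: 64.5
tool_pos: [0.5252, -0.009, 0.1586]
ee_rot: [0.19, -3.134, -0.0]
ft_force: [0.0, -0.3, 0.9]
finger_gap: 0.007
grasp_force: 0.0
```

Request:
{"op": "send_rows", "data": {
  "series": [
    [[-1,0,4,0],[-1,0,4,0],[0,0,3,0],[0,0,0,0],[0,0,0,0],[0,0,0,0]]
  ]
}}

```text
time_s: 65.1
tool_pos: [0.5058, -0.009, 0.268]
ee_rot: [0.19, -3.135, -0.0]
ft_force: [-0.3, 0.4, -0.8]
finger_gap: 0.007
grasp_force: 0.0
```

Run:
```python
from h import *
np.set_printoptions(precision=4,suppress=True)
st();snap('wrist','w29');snap('scene','s29')
c=load('s29');reg=c['im'].astype(int)
m=((reg[...,1]-reg[...,2]>8)&(reg[...,1]>=reg[...,0]-2)&(reg.sum(2)>330)).astype(np.uint8)
k,l,s,ce=cv2.connectedComponentsWithStats(m);j=1+np.argmax(s[1:,4]);print(s[j],ce[j])
p=np.argwhere(l==j)[:,::-1].astype(np.float32);b=cv2.approxPolyDP(cv2.convexHull(p),4,True)[:,0]
Q=np.array([onz(c,x,y,.048)[:2] for x,y in b]);e=np.roll(Q,-1,0)-Q
print(Q.mean(0),[(np.linalg.norm(x).round(4),np.degrees(np.arctan2(x[1],x[0])).round(1)) for x in e])
a=load('s27')['im'].astype(int);d=np.abs(a-reg).sum(2)>120
print('diff',[(r,int(d[r[0]:r[1],r[2]:r[3]].sum())) for r in((150,240,180,225),(225,300,340,420),(205,265,260,330),(190,225,355,385))])
num('s29',158,180,180,225)
```

```text
[ 0.5058 -0.009   0.268 ] ang 96.94 t 65.1 gap 0.007 f [-0.3  0.4 -0.8] q7 1.54
[287 219  22  14 227] [297.7533 225.3084]
[0.6195 0.0024] [(np.float64(0.0303), np.float64(7.9)), (np.float64(0.0448), np.float64(-82.3)), (np.float64(0.031), np.float64(-174.6)), (np.float64(0.0435), np.float64(96.8))]
diff [((150, 240, 180, 225), 190), ((225, 300, 340, 420), 0), ((205, 265, 260, 330), 6), ((190, 225, 355, 385), 0)]
158 312  314  317  202  177  195  183  181  182  181  193  177  179  171  197 
162 320  303  316  313  310  295   72   70   83  195  120  188  185  186  194 
166 312  312  314  307  306  306   69   85   70   83   59   89  197  176  190 
170 305  313  321  305  304  293   83   72   70   69   57   75  294  311  298 
174 309  324  309  313  304  298  256  290  124  118   65   72  300  307  300 
178 304  312  306  313  310  320  211  217  163   55   72  234  310  313  308
```

```bash
python3 -c "
from station import env
print(env.hand_in())"
```

```text
the job is handed in; nothing more can be done
None
```

The job is handed in after about 65 s on the robot's clock. All three brushes stand head up in the tumbler and all four watch cases are upright in the row. The lamp stands against the upstand with its switch pressed fully in and let go, and I never handled the bottle, bowl or jar.

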